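# Change over the wax-milling pallet with quarter-turn T-keys

## Robot

A 7-joint arm with a two-finger parallel gripper is mounted at the origin on a cart in front of the work surface, level with it; the furniture and walls round the work are solid. World frame = base frame: x ahead of the robot, y to its left, z up, the work surface at z = 0. Lengths are in m, angles in rad, forces in N, time in s.
With the tool pointing down it reaches from about 0.425 to 0.925 m from the base axis. Payload 6.8 kg.
Tool frame: the origin (TCP) lies midway between the tips of the shut fingers; the grasp point (between the pads) lies 19 mm behind it; z points along the fingers, y is the direction in which the jaws open and shut (so a half turn about z gives the same grasp; the last joint's range is limited). The gripper opens to 85 mm and grips with 20 to 120 N. Pads are 22 mm wide; open, the fingers measure 114 mm over their backs; the gripper's body (76 mm by 85 mm) begins 54 mm behind the grasp point. The pads swing forward as they close: fully open they stand 13 mm farther back than shut.
Start: joints at [-1.234, 0.477, 0.022, 1.555, -0.011, 1.109, -0.083], TCP at [0.29, 0.609, 0.231] pointing down, gripper open.
Joint ranges: [-2.96, 2.96], [-0.34, 2.1], [-1.41, 1.46], [0.24, 2.44], [-1.37, 4.51], [0.17, 1.92], [-2.96, 2.96]. Speed limits (rad/s): [2.39, 2.39, 3.14, 3.14, 3.14, 3.14, 3.14].

## Interface

Orientations are given as a unit quaternion [w, x, y, z].
In Python, from station import bot gives the robot as it stands. The module is installed in compiled form; this text tells all that it offers.
- The arm moves only by the tool play_rows, never from a script. Its argument "motion" is a list of rows, each a list of 2 entries, a list of its own where there are three numbers: the shift along the tool's x, y, z as a fraction of full scale, then the turn, a rotation vector about the tool's x, y, z as a fraction of full scale. In form: [[[tx, ty, tz], [rx, ry, rz]], ...]. A call has 1 to 8 rows; each row is the pose to reach, as a shift and turn from the pose measured when the call began, along the tool's axes at that moment, turning the shorter way round; what a row does not reach only later rows make up. Full scale, the value 1, is 400 mm for a shift and 360 degrees for a turn. A row lasts 1/10 s, in which the tool goes at most 50 mm and 8.59 degrees, less where a joint would pass 70% of its speed; a pose out of reach is approached as far as the arm can. A call with a number of a shift or a turn outside -1 to 1 is refused whole. A call with a gripper value outside its range is refused whole. "fingers" is the finger opening in mm, from 0 to 85.4, set as the call begins (left out, the last holds). The fingers move at their own pace and stop on an object; "grip_force" is the grip in N (left out, the last holds). Time passes only in rows, so rows that repeat a pose let the fingers close. It gives the time, the measured TCP pose, the force and the opening at its end, in the units of the state.
- bot.get_obs(): the state, without advancing time (a new reading comes with each control period).
- bot.read_camera(name): name is "scene" or "side" or "wrist"; returns a dict with "pixels" (384x512x3 uint8, red, green, blue), "range_z" (384x512 float32, m along the optical axis (not along the pixel's ray), 0 where there is no reading), "fovy" (degrees; the focal length in pixels is half the picture's height over the tangent of half this angle, whatever the lens; pixels are square), "cx", "cy" (the principal point, pixels), "k1" (the pictures are not rectified: a ray, as slopes to the right and down, at radius r is drawn at 1 + k1 r^2 times it, then the intrinsics apply), "pose" (4x4, takes a point from camera to world coordinates). Camera axes: x right, y down, z forward; pixel columns grow to the right and rows downward; lengths in m; the calibration is good to about 2 mm. A picture is of the moment at which its call begins.
- bot.hand_in(): hands the job in, once; it reports no verdict.
The state is a dict: "t": time; "q": joint angles; "joint_vel": joint speeds; "joint_torque": joint torques, N m; "eef_pos": TCP position; "tool_rot": TCP orientation; "contact_force": force on the tool from outside, world axes, zero at the start; "torque": the same for the moment, N m; "gripper_width": opening from 0.0 (shut) to 1.0 (fully open).
Only numpy, scipy, OpenCV 4.12 (cv2) and the standard library are available. Lean on these libraries where they do the work, as an engineer would, in place of code of your own. Each camera call takes 0.05 s, during which the arm holds its last target.

## Task

Change over the milling pallet: free the finished carrier (gold wax rings) by turning its key in line with the slot and drawing it, and lay that carrier flat in the blue-lined tray. Seat every new wax carrier flat and fully home in its own pocket and lock each with a key: T-head lengthwise down through the slots until the flange rests on the boss, then a quarter turn either way so it lies square across the slot. A key left over belongs in a dock; do not knock over the spirit lamp or spray can.

Things in the scene. Friction and masses are not known exactly. Their poses are not given: they have to be found in the camera images.
- pallet: dark milling pallet, fixed, 142 (x) x 234 (y) x 38 mm: three pockets side by side, 76 mm apart in y, ribs flush with a seated plate. A key dock block 46 (x) x 234 x 56 mm stands along its +x side, middle at x = 94 mm. Pocket floors: 10 mm thick, top 30 mm above the bench, each with a 42 (x) x 19 (y) mm through slot; 20 mm clear below. Origin: under the middle of pocket_1, on the bench
- pocket_0 (a point): middle of the floor of pocket 0 (-y end of the pallet), 30 mm above the bench; x along the pocket's length and along its slot, y across, z up. Pocket 114 (x) x 54 (y) mm, 8 mm deep
- pocket_1 (a point): middle of the floor of pocket 1 (middle of the pallet), 30 mm above the bench; x along the pocket's length and along its slot, y across, z up. Pocket 114 (x) x 54 (y) mm, 8 mm deep
- pocket_2 (a point): middle of the floor of pocket 2 (+y end of the pallet), 30 mm above the bench; x along the pocket's length and along its slot, y across, z up. Pocket 114 (x) x 54 (y) mm, 8 mm deep
- carrier_blue: Blue wax carrier, 200 g, may be absent. Aluminium plate 110 (x) x 50 (y) x 8 mm; boss 48 (x) x 34 (y) mm on its middle, top 28 mm above the underside, with a 36 (x) x 14 (y) mm slot right through boss and plate; at each end a blue wax blank 26 x 44 mm, top at 26 mm. Same either way round. Grip across the boss's 34 mm. Origin: middle of the underside, z up
- carrier_green: Green wax carrier, 200 g, may be absent. Aluminium plate 110 (x) x 50 (y) x 8 mm; boss 48 (x) x 34 (y) mm on its middle, top 28 mm above the underside, with a 36 (x) x 14 (y) mm slot right through boss and plate; at each end a green wax blank 26 x 44 mm, top at 26 mm. Same either way round. Grip across the boss's 34 mm. Origin: middle of the underside, z up
- carrier_purple: Purple wax carrier, 200 g, may be absent. Aluminium plate 110 (x) x 50 (y) x 8 mm; boss 48 (x) x 34 (y) mm on its middle, top 28 mm above the underside, with a 36 (x) x 14 (y) mm slot right through boss and plate; at each end a purple wax blank 26 x 44 mm, top at 26 mm. Same either way round. Grip across the boss's 34 mm. Origin: middle of the underside, z up
- key_0: T-head key, 80 g, upright. From the bottom: T-head 30 (x) x 9 (y) x 8 mm; shank 9 mm thick to 49 mm; flange 32 mm across to 54 mm; red wing grip 34 (x) x 12 (y) mm to 90 mm, in line with the T-head. Grip the wing across its 12 mm. Origin: middle of the T-head's underside, z up; 21 mm below the pocket floor when the flange rests on the boss
- key_1: T-head key, 80 g, upright. From the bottom: T-head 30 (x) x 9 (y) x 8 mm; shank 9 mm thick to 49 mm; flange 32 mm across to 54 mm; red wing grip 34 (x) x 12 (y) mm to 90 mm, in line with the T-head. Grip the wing across its 12 mm. Origin: middle of the T-head's underside, z up; 21 mm below the pocket floor when the flange rests on the boss
- key_2: T-head key, 80 g, upright. From the bottom: T-head 30 (x) x 9 (y) x 8 mm; shank 9 mm thick to 49 mm; flange 32 mm across to 54 mm; red wing grip 34 (x) x 12 (y) mm to 90 mm, in line with the T-head. Grip the wing across its 12 mm. Origin: middle of the T-head's underside, z up; 21 mm below the pocket floor when the flange rests on the boss
- dock_0 (a point): middle of the top of key dock 0, the slot behind pocket_0 in the grey dock block along the pallet's +x edge, 56 mm above the bench; slot 36 (x) x 15 (y) mm, 50 mm deep. A docked key hangs by its flange, origin 49 mm below this point
- dock_1 (a point): middle of the top of key dock 1, the slot behind pocket_1 in the grey dock block along the pallet's +x edge, 56 mm above the bench; slot 36 (x) x 15 (y) mm, 50 mm deep. A docked key hangs by its flange, origin 49 mm below this point
- dock_2 (a point): middle of the top of key dock 2, the slot behind pocket_2 in the grey dock block along the pallet's +x edge, 56 mm above the bench; slot 36 (x) x 15 (y) mm, 50 mm deep. A docked key hangs by its flange, origin 49 mm below this point
- carrier_finished: finished carrier, same metal plate, boss and slot as the new ones, 170 g, but with gold-coloured milled wax rings (top 34 mm above the underside, 40 mm either side of the middle in x) instead of blanks. At the start it is locked in pocket_1 by key_1, turned across the slot. Grip across the boss's 34 mm. Origin: middle of the underside
- finished_tray: shallow pale wooden tray with a blue lining, fixed, 142 (x) x 86 (y) mm outside, 132 x 76 mm inside, lining 5.5 mm above the bench, rim 10 mm above the bench. Origin: middle of its underside
- spirit_lamp: white spirit lamp, 68 mm across, 80 mm tall, bystander. Origin: middle of its underside
- spray_can: pink spray can, 62 mm across, 200 mm tall, bystander. Origin: middle of its underside
Mind the look-alikes: they are no part of the job. Leave any black look-alike of the key_0 alone.

How it is judged:
By the outcome, as a careful person would: the job done as asked, in the order asked, and still so for the second after the job is handed in, with the robot touching nothing.
Of carrier_blue, carrier_green, carrier_purple only 2 to 3 are there at a start; the rules pass over those that are not, and their reading is None.
At some moment in a run one of carrier_blue, carrier_green, carrier_purple may be knocked a few centimetres aside while the robot is not near it.
It also fails if it takes over 210 s, if anything falls off the work surface, if the arm or the gripper's body presses on something with over 40 N, if the wrist force passes 120 N, or if a joint passes its speed limit or range.

## Working session

There is one attempt and no reset: what is moved stays moved. The work goes in short steps, Python scripts to look and compute and a tool call to move; the robot and the scene stay as the last step left them, time stands still between calls to the robot, and variables do not carry over. Pictures are saved under pics/ and viewed, and the job is handed in when it is done.

Besides the shell and the picture viewer there is one more tool, called after "Emit:" as name(argument=value, ...) on one line, values as JSON. play_rows: Moves the arm, as the interface text tells. Shift numbers are shares of 400 mm and turn numbers shares of 360 degrees, none past 1 either way. Its arguments: {"type":"object","properties":{"motion":{"type":"array"},"fingers":{"type":"number"},"grip_force":{"type":"number"}},"required":["motion"]}

```bash
mkdir -p pics; ls
cat > h.py <<'E'
import numpy as np, cv2
from station import bot
def cam(n):
    return bot.read_camera(n)
def K(c):
    f=c["pixels"].shape[0]/2/np.tan(np.radians(c["fovy"])/2); return f
def ray(c,u,v):
    f=K(c); d=np.array([(u-c["cx"])/f,(v-c["cy"])/f]); s=d.copy()
    for _ in range(30): s=d/(1+c["k1"]*(s@s))
    return s
def on_plane(c,u,v,z):
    s=ray(c,u,v); P=np.array(c["pose"]); d=P[:3,:3]@np.array([s[0],s[1],1]); o=P[:3,3]
    return o+d*(z-o[2])/d[2]
def cloud(c):
    f=K(c); H,W=c["range_z"].shape; uu,vv=np.meshgrid(np.arange(W),np.arange(H))
    dx=(uu-c["cx"])/f; dy=(vv-c["cy"])/f; sx,sy=dx.copy(),dy.copy()
    for _ in range(30):
        k=1+c["k1"]*(sx**2+sy**2); sx=dx/k; sy=dy/k
    z=c["range_z"]; p=np.stack([sx*z,sy*z,z],-1); P=np.array(c["pose"])
    w=p@P[:3,:3].T+P[:3,3]; w[z<=0]=np.nan
    return w
def save(c,n,box=None,s=1):
    im=cv2.cvtColor(c["pixels"],cv2.COLOR_RGB2BGR)
    if box: im=im[box[1]:box[3],box[0]:box[2]]
    if s!=1: im=cv2.resize(im,None,fx=s,fy=s,interpolation=cv2.INTER_CUBIC)
    cv2.imwrite("pics/%s.png"%n,im)
E
python3 - <<'E'
from h import *
o=bot.get_obs(); print({k:np.round(v,3) for k,v in o.items()})
for n in("scene","side","wrist"):
    c=cam(n); save(c,n+"0",s=1.5); np.savez(n+"0.npz",**c)
    print(n,c["fovy"],c["cx"],c["cy"],c["k1"],np.round(c["pose"],3).tolist())
E
```

```text
pics
{'t': np.float64(0.0), 'q': array([-1.234,  0.478,  0.022,  1.556, -0.011,  1.109, -0.083]), 'joint_vel': array([ 0.001, -0.   , -0.   ,  0.   ,  0.001,  0.001,  0.001]), 'joint_torque': array([-0.0000e+00, -5.9646e+01,  1.6080e+00, -2.8119e+01,  1.2000e-02,
        9.0000e-03, -0.0000e+00]), 'eef_pos': array([0.29 , 0.609, 0.23 ]), 'tool_rot': array([-0.   ,  0.221,  0.975, -0.001]), 'contact_force': array([-0.489, -0.613, -0.228]), 'torque': array([ 0.043, -0.081,  0.043]), 'gripper_width': np.float64(1.002)}
scene 56.288776567669636 251.12104418142653 191.69216149164487 -0.0579367431519639 [[-0.624, -0.353, 0.697, -0.053], [-0.781, 0.293, -0.551, 0.549], [-0.01, -0.888, -0.459, 0.457], [0.0, 0.0, 0.0, 1.0]]
side 45.439151887881735 257.7565474921623 188.80409196077545 -0.13515499537300488 [[0.824, -0.295, 0.483, -0.016], [-0.566, -0.449, 0.691, -0.743], [0.013, -0.843, -0.537, 0.702], [0.0, 0.0, 0.0, 1.0]]
wrist 61.54039245787434 252.0691867893275 192.54014753911812 -0.023459904357039183 [[0.43, 0.868, 0.249, 0.227], [0.903, -0.413, -0.12, 0.639], [-0.001, 0.276, -0.961, 0.373], [0.0, 0.0, 0.0, 1.0]]
```

View pics/scene0.png

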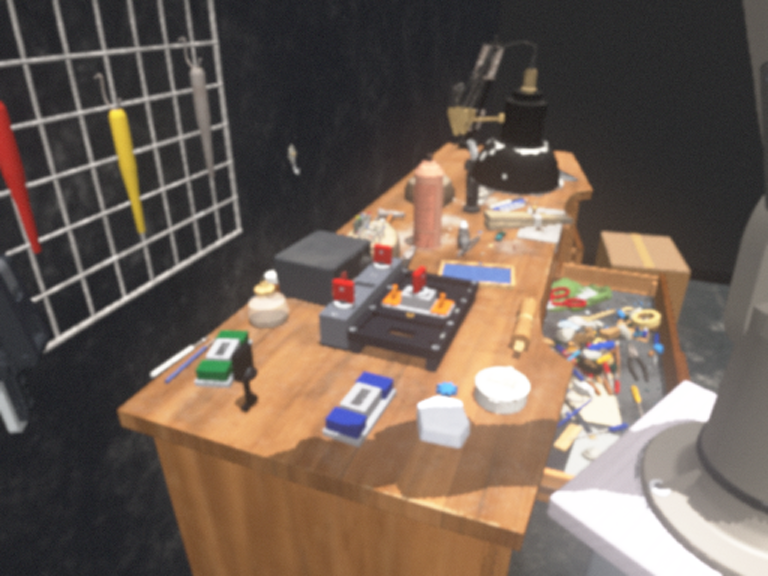

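View pics/side0.png

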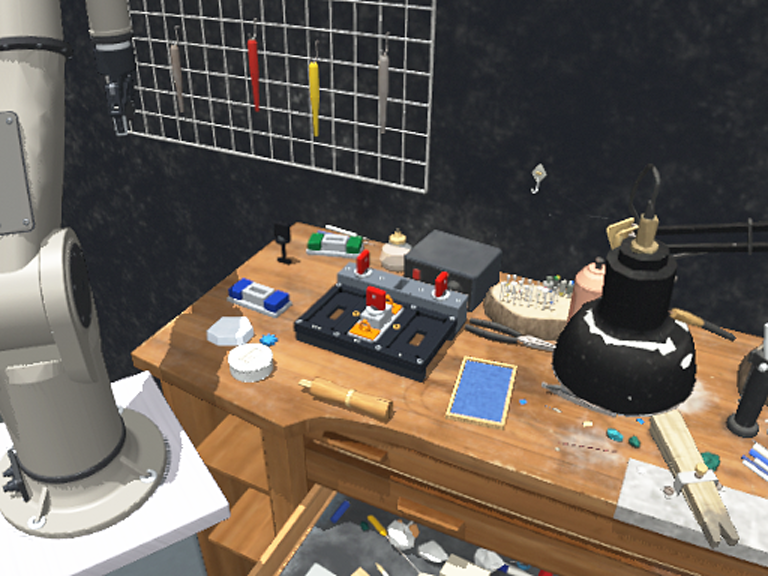

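View pics/wrist0.png

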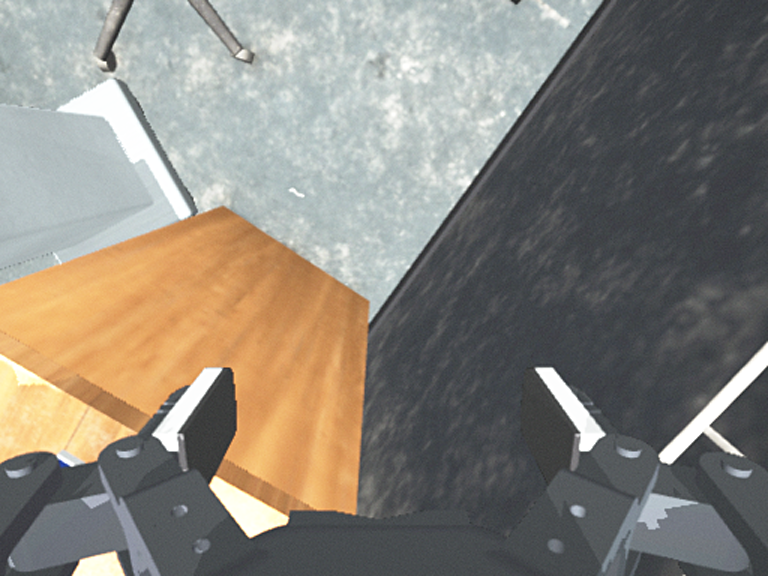

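Run:
```python
from h import *
c=dict(np.load("side0.npz")); save(c,"sz",(130,130,370,300),3.2)
c=dict(np.load("scene0.npz")); save(c,"cz",(80,150,370,310),2.7)
```

```text
(no output)
```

View pics/sz.png

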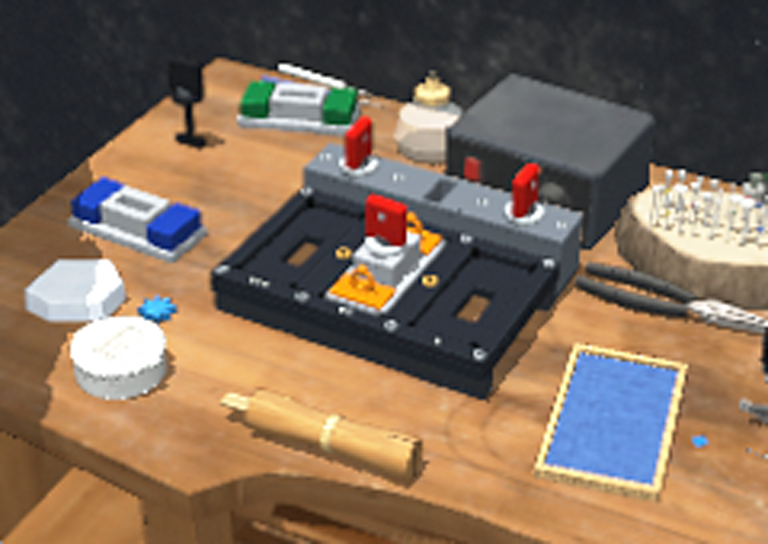

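View pics/cz.png

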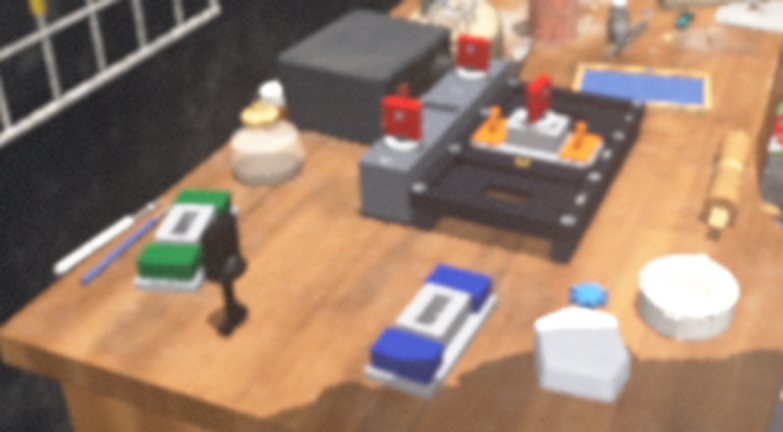

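```bash
cat >> h.py <<'E'
def hsv(c): return cv2.cvtColor(c["pixels"],cv2.COLOR_RGB2HSV)
R={"red":[((0,170,90),(8,255,255)),((172,170,90),(180,255,255))],"green":[((60,120,40),(85,255,255))],"blue":[((112,150,50),(128,255,255))],
"orange":[((10,180,150),(20,255,255))],"tray":[((100,90,90),(112,255,255))],"purple":[((128,80,40),(165,255,255))]}
def mask(c,n):
    h=hsv(c); m=np.zeros(h.shape[:2],np.uint8)
    for a,b in R[n]: m|=cv2.inRange(h,a,b)
    return m
def blobs(c,n,amin=30):
    m=mask(c,n); N,l,st,ce=cv2.connectedComponentsWithStats(m)
    w=cloud(c); out=[]
    for i in range(1,N):
        if st[i,4]>=amin:
            p=w[l==i]; p=p[np.isfinite(p[:,0])]
            if len(p)>10: out.append((st[i].tolist(),np.round(ce[i]).tolist(),p))
    return out
E
python3 - <<'E'
from h import *
for cn in("side","scene"):
    c=dict(np.load(cn+"0.npz"))
    for n in R:
        for s,ce,p in blobs(c,n,25):
            print(cn,n,s,ce,"med",np.round(np.median(p,0),3),"lo",np.round(np.percentile(p,3,axis=0),3),"hi",np.round(np.percentile(p,97,axis=0),3))
E
```

```text
side red [165, 27, 8, 47, 201] [169.0, 46.0] med [0.532 0.509 0.349] lo [0.526 0.502 0.265] hi [0.542 0.517 0.395]
side red [238, 166, 8, 17, 92] [242.0, 174.0] med [0.544 0.134 0.087] lo [0.533 0.128 0.068] hi [0.561 0.145 0.1  ]
side red [290, 181, 9, 17, 94] [294.0, 188.0] med [ 0.612 -0.     0.09 ] lo [ 0.602 -0.004  0.066] hi [0.632 0.011 0.1  ]
side red [244, 191, 13, 16, 156] [250.0, 198.0] med [0.499 0.023 0.087] lo [0.491 0.013 0.069] hi [0.509 0.04  0.101]
side red [359, 380, 9, 4, 28] [363.0, 382.0] med [ 0.562 -0.364 -0.245] lo [ 0.532 -0.391 -0.25 ] hi [ 0.568 -0.355 -0.186]
side green [206, 155, 10, 12, 86] [210.0, 161.0] med [0.561 0.339 0.026] lo [0.548 0.327 0.012] hi [0.582 0.362 0.03 ]
side green [231, 158, 10, 11, 97] [236.0, 163.0] med [0.619 0.285 0.026] lo [0.605 0.272 0.013] hi [0.641 0.305 0.03 ]
side green [420, 291, 6, 7, 29] [423.0, 294.0] med [ 0.665 -0.385  0.008] lo [ 0.662 -0.393  0.003] hi [ 0.67  -0.38   0.012]
side green [468, 302, 12, 12, 89] [474.0, 307.0] med [ 0.716 -0.479  0.017] lo [ 0.709 -0.487  0.009] hi [ 0.726 -0.466  0.022]
side blue [15
[... 1838 characters left out ...]
230.0, 278.0] med [0.363 0.27  0.025] lo [0.347 0.257 0.024] hi [0.379 0.284 0.026]
scene orange [256, 193, 10, 9, 59] [261.0, 198.0] med [0.535 0.053 0.041] lo [0.522 0.038 0.038] hi [0.551 0.065 0.054]
scene orange [290, 197, 10, 11, 62] [294.0, 203.0] med [0.463 0.013 0.041] lo [ 0.454 -0.006  0.04 ] hi [0.474 0.025 0.059]
scene tray [296, 177, 43, 11, 292] [317.0, 182.0] med [ 0.558 -0.18   0.005] lo [ 0.511 -0.223  0.003] hi [ 0.608 -0.139  0.006]
scene tray [436, 228, 6, 7, 34] [439.0, 231.0] med [ 0.36  -0.631 -0.259] lo [ 0.349 -0.678 -0.276] hi [ 0.381 -0.623 -0.251]
scene tray [292, 256, 12, 7, 56] [297.0, 259.0] med [0.34  0.122 0.007] lo [0.333 0.11  0.002] hi [0.353 0.13  0.008]
```

```bash
cat >> h.py <<'E'
from scipy.spatial.transform import Rotation as Ro
def toolR():
    q=bot.get_obs()["tool_rot"]; return Ro.from_quat([q[1],q[2],q[3],q[0]])
def downR(deg):
    a=np.radians(deg); y=np.array([np.cos(a),np.sin(a),0]); z=np.array([0,0,-1.]); return Ro.from_matrix(np.stack([np.cross(y,z),y,z],1))
def plan(wps):
    """wps: (x,y,z,jawdeg) ; chooses jaw mod 180 nearest azimuth"""
    o=bot.get_obs(); R0=toolR(); p0=o["eef_pos"]
    y0=R0.as_matrix()[:,1]
    print("now",np.round(p0,4),"jaw",round(np.degrees(np.arctan2(y0[1],y0[0])),2),"q7",round(o["q"][6],2),"F",np.round(o["contact_force"],1),"w",round(o["gripper_width"]*85.4,1),"t",round(o["t"],2))
    for w in wps:
        a=w[3]; az=np.degrees(np.arctan2(w[1],w[0]))
        if len(w)<5: a=az+((a-az+90)%180-90)
        s=R0.inv().apply(np.array(w[:3])-p0)/0.4
        r=np.degrees((R0.inv()*downR(a)).as_rotvec())/360
        print("[[%.4f,%.4f,%.4f],[%.4f,%.4f,%.4f]]"%(*s,*r),"d=%.0fmm rot=%.0f jaw %.1f"%(np.linalg.norm(s)*400,np.linalg.norm(r)*360,a))
E
python3 - <<'E'
from h import *
o=bot.get_obs()
c=dict(np.load("wrist0.npz")); T=np.eye(4);T[:3,:3]=toolR().as_matrix();T[:3,3]=o["eef_pos"]
print(np.round(np.linalg.inv(T)@c["pose"],3))
plan([(0.38,0.3,0.4,27),(0.43,0.02,0.33,27),(0.55,0.05,0.33,27)])
E
```

```text
[[-0.    -0.961 -0.276  0.07 ]
 [ 1.    -0.     0.     0.   ]
 [-0.    -0.276  0.961 -0.143]
 [ 0.     0.     0.     1.   ]]
now [0.2903 0.6089 0.2306] jaw 64.52 q7 -0.08 F [-0.3  0.2 -0.1] w 85.3 t 0.15
[[-0.5348,-0.6012,-0.4227],[-0.0002,0.0001,0.1042]] d=364mm rot=38 jaw 27.0
[[-0.9488,-1.1791,-0.2468],[-0.0002,0.0001,0.1042]] d=613mm rot=38 jaw 27.0
[[-1.1874,-0.9823,-0.2471],[-0.0002,0.0001,0.1042]] d=624mm rot=38 jaw 27.0
```

Emit:
play_rows(motion=[[[-0.12, -0.13, -0.12], [0, 0, 0.02]], [[-0.24, -0.27, -0.2], [0, 0, 0.04]], [[-0.36, -0.4, -0.3], [0, 0, 0.06]], [[-0.48, -0.54, -0.36], [0, 0, 0.08]], [[-0.58, -0.66, -0.36], [0, 0, 0.104]], [[-0.68, -0.76, -0.36], [0, 0, 0.104]], [[-0.77, -0.86, -0.3], [0, 0, 0.104]], [[-0.87, -0.95, -0.25], [0, 0, 0.104]]], fingers=34)

```text
t: 0.95
eef_pos: [0.3968, 0.2499, 0.3453]
tool_rot: [0.0, 0.522, 0.853, 0.0]
contact_force: [0.7, 0.1, 0.3]
gripper_width: 0.397
```

Run:
```python
from h import *
plan([(0.50,0.03,0.27,27)])
```

```text
now [0.3968 0.2499 0.3453] jaw 27.09 q7 -0.21 F [0.7 0.1 0.3] w 33.9 t 0.95
[[-0.6069,-0.0208,0.1883],[0.0002,-0.0000,0.0003]] d=254mm rot=0 jaw 27.0
```

Emit:
play_rows(motion=[[[-0.607, -0.021, 0.188], [0, 0, 0]], [[-0.607, -0.021, 0.188], [0, 0, 0]], [[-0.607, -0.021, 0.188], [0, 0, 0]], [[-0.607, -0.021, 0.188], [0, 0, 0]], [[-0.607, -0.021, 0.188], [0, 0, 0]], [[-0.607, -0.021, 0.188], [0, 0, 0]], [[-0.607, -0.021, 0.188], [0, 0, 0]], [[-0.607, -0.021, 0.188], [0, 0, 0]]])

```text
t: 1.75
eef_pos: [0.4997, 0.0311, 0.2702]
tool_rot: [-0.0, 0.521, 0.853, 0.001]
contact_force: [-0.2, 0.2, 0.1]
gripper_width: 0.397
```

Run:
```python
from h import *
c=cam("wrist"); save(c,"w1",s=1.5); np.savez("w1.npz",**c); print(bot.get_obs()["eef_pos"])
for n in("red","orange","blue","green","tray"):
        for s,ce,p in blobs(c,n,40):
            print(n,s,ce,"med",np.round(np.median(p,0),4),"lo",np.round(np.percentile(p,3,axis=0),3),"hi",np.round(np.percentile(p,97,axis=0),3))
```

```text
[0.49973071 0.03160846 0.27030684]
red [326, 89, 41, 13, 461] [347.0, 95.0] med [0.5452 0.1388 0.0965] lo [0.532 0.129 0.076] hi [0.561 0.149 0.098]
red [246, 155, 12, 37, 368] [252.0, 173.0] med [0.4996 0.0313 0.0986] lo [0.491 0.015 0.081] hi [0.509 0.045 0.1  ]
red [367, 167, 10, 13, 78] [371.0, 173.0] med [0.623  0.0853 0.0582] lo [0.621 0.08  0.049] hi [0.625 0.091 0.065]
red [320, 227, 35, 20, 556] [337.0, 237.0] med [0.6153 0.0087 0.094 ] lo [ 0.602 -0.001  0.068] hi [0.63  0.018 0.098]
red [105, 269, 6, 15, 54] [107.0, 276.0] med [ 0.3463 -0.4137 -0.2553] lo [ 0.337 -0.428 -0.262] hi [ 0.395 -0.226 -0.017]
orange [207, 148, 23, 37, 750] [218.0, 166.0] med [0.4666 0.0106 0.0424] lo [ 0.451 -0.01   0.041] hi [0.482 0.029 0.063]
orange [276, 151, 21, 32, 582] [286.0, 168.0] med [0.5368 0.0441 0.0424] lo [0.522 0.028 0.041] hi [0.553 0.057 0.063]
orange [14, 171, 7, 22, 47] [17.0, 182.0] med [ 0.1212 -0.26   -0.2045] lo [ 0.111 -0.277 -0.206] hi [ 0.128 -0.241 -0.203]
blue [91, 221, 14, 13, 70] [98.0, 227.0] med [ 0.2833 -0.3089 -0.2628] lo [ 0.273 -0.328 -0.268] hi [ 0.291 -0.293 -0.26 ]
green [438, 0, 50, 21, 639] [459.0, 7.0] med [0.6216 0.2843 0.0261] lo [0.606 0.272 0.014] hi [0.645 0.301 0.028]
tray [201, 274, 71, 54, 2451] [238.0, 300.0] med [ 0.5765 -0.163   0.0057] lo [ 0.541 -0.215  0.004] hi [ 0.619 -0.118  0.007]
```

View pics/w1.png

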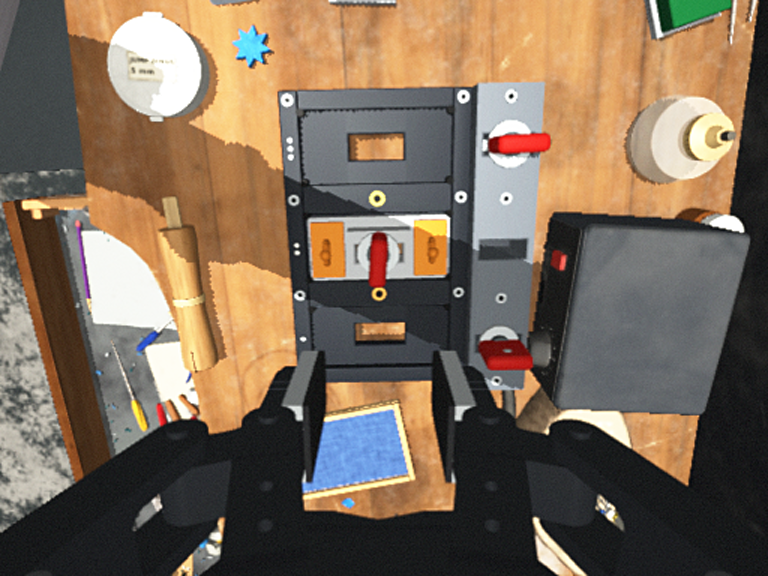

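```bash
cat >> h.py <<'E'
def rect(pts):
    (x,y),(w,h),a=cv2.minAreaRect((pts[:,:2]*1000).astype(np.float32))
    if w<h: w,h=h,w; a+=90
    return np.array([x,y])/1000,w,h,(a+90)%180-90
def wings(c,zmin=0.09,zmax=0.105):
    for s,ce,p in blobs(c,"red",40):
        q=p[(p[:,2]>zmin)&(p[:,2]<zmax)]
        if len(q)>20:
            r=rect(q); print("wing",ce,np.round(r[0],4),np.round(r[1:],1),"z",round(np.median(q[:,2]),4),"mean",np.round(q[:,:2].mean(0),4))
E
python3 - <<'E'
from h import *
c=dict(np.load("w1.npz")); wings(c)
w=cloud(c)
m=np.isfinite(w[...,0])&(abs(w[...,2]-0.038)<0.005)&(w[...,0]>.35)&(w[...,0]<.65)&(abs(w[...,1])<.2)
m=m.astype(np.uint8); m=cv2.morphologyEx(m,cv2.MORPH_OPEN,np.ones((3,3)))
N,l,st,ce=cv2.connectedComponentsWithStats(m)
for i in range(1,N):
    if st[i,4]>200: print(st[i],ce[i],rect(w[l==i]),np.median(w[l==i][:,2]))
m=(abs(w[...,2]-0.056)<0.004)&(w[...,0]>.5)&(w[...,0]<.7)
m=cv2.morphologyEx(m.astype(np.uint8),cv2.MORPH_OPEN,np.ones((3,3)))
N,l,st,ce=cv2.connectedComponentsWithStats(m)
for i in range(1,N):
    if st[i,4]>200: print("dock",st[i],ce[i],rect(w[l==i]),np.median(w[l==i][:,2]))
# slots
for (u0,v0,u1,v1) in ((225,82,280,112),(230,208,280,235)):
    sub=w[v0:v1,u0:u1]; k=sub[...,2]<0.015
    p=sub[k]; print(k.sum(),"slot rect",rect(p) )
print("box",np.nanmedian(w[170:250,390:460],axis=(0,1)), w[150:270,370:500].reshape(-1,3).min(0))
# boss
sub=w[135:195,200:305]; k=abs(sub[...,2]-.058)<.003; print("boss/..",rect(sub[k]))
E
```

```text
wing [347.0, 95.0] [0.5471 0.1397] [33.2 10.8 30.6] z 0.0966 mean [0.5465 0.1395]
wing [252.0, 173.0] [0.5005 0.029 ] [ 33.3  10.5 -65.8] z 0.0987 mean [0.5001 0.03  ]
wing [337.0, 237.0] [0.6174 0.0068] [32.4 11.5 29.4] z 0.0963 mean [0.6166 0.0077]
[  185    58   131   186 10882] [253.67726521 142.15429149] (array([0.49797583, 0.03479269]), 219.5930938720703, 142.45411682128906, -61.57892417907715) 0.038337748447692194
[218 243  70  12 779] [252.32991014 248.50449294] (array([ 0.55159674, -0.06863529]), 88.4337387084961, 14.697554588317871, 28.115652084350586) 0.03806757800638605
dock [ 312   55   58  205 6392] [335.70197121 149.19133292] (array([0.59194092, 0.07722211]), 234.1658935546875, 66.12006378173828, -61.737287521362305) 0.05626934990377572
dock [259 153  16  31 303] [268.59405941 167.07920792] (array([0.51566003, 0.03570847]), 34.62456130981445, 17.03413963317871, -61.93619346618652) 0.058146758363921636
603 slot rect (array([0.46452548, 0.09582746]), 43.32292938232422, 20.094921112060547, 28.16575050354004)
369 slot rect (array([ 0.54179944, -0.04619725]), 42.7275505065918, 17.25208282470703, 27.42388343811035)
box [0.68590522 0.07815101 0.08462601] [nan nan nan]
boss/.. (array([0.50165479, 0.02814297]), 85.02735900878906, 34.54393768310547, 28.378856658935547)
```

Run:
```python
from h import *
plan([(0.5004,0.0289,0.13,28),(0.5004,0.0289,0.072,28)])
```

```text
now [0.4997 0.0316 0.2703] jaw 27.23 q7 0.39 F [-0.3  0.4  0.4] w 34.0 t 1.8
[[-0.0070,-0.0021,0.3508],[0.0002,-0.0001,-0.0021]] d=140mm rot=1 jaw 28.0
[[-0.0071,-0.0022,0.4958],[0.0002,-0.0001,-0.0021]] d=198mm rot=1 jaw 28.0
```

Emit:
play_rows(motion=[[[-0.007, -0.002, 0.12], [0, 0, -0.002]], [[-0.007, -0.002, 0.24], [0, 0, -0.002]], [[-0.007, -0.002, 0.35], [0, 0, -0.002]], [[-0.007, -0.002, 0.42], [0, 0, -0.002]], [[-0.007, -0.002, 0.46], [0, 0, -0.002]], [[-0.007, -0.002, 0.496], [0, 0, -0.002]], [[-0.007, -0.002, 0.496], [0, 0, -0.002]]])

```text
t: 2.5
eef_pos: [0.4992, 0.0308, 0.0706]
tool_rot: [-0.001, 0.514, 0.858, 0.0]
contact_force: [-0.1, 0.9, 0.3]
gripper_width: 0.398
```

Run:
```python
from h import *
plan([(0.5004,0.0289,0.068,28)])
c=cam("wrist"); save(c,"w2",s=1.5); c=cam("side"); save(c,"s2",(130,90,370,260),3.2)
```

```text
now [0.4992 0.0308 0.0706] jaw 28.13 q7 0.62 F [-0.1  0.9  0.3] w 34.0 t 2.5
[[-0.0057,0.0005,0.0065],[-0.0002,-0.0004,0.0004]] d=3mm rot=0 jaw 28.0
```

View pics/w2.png

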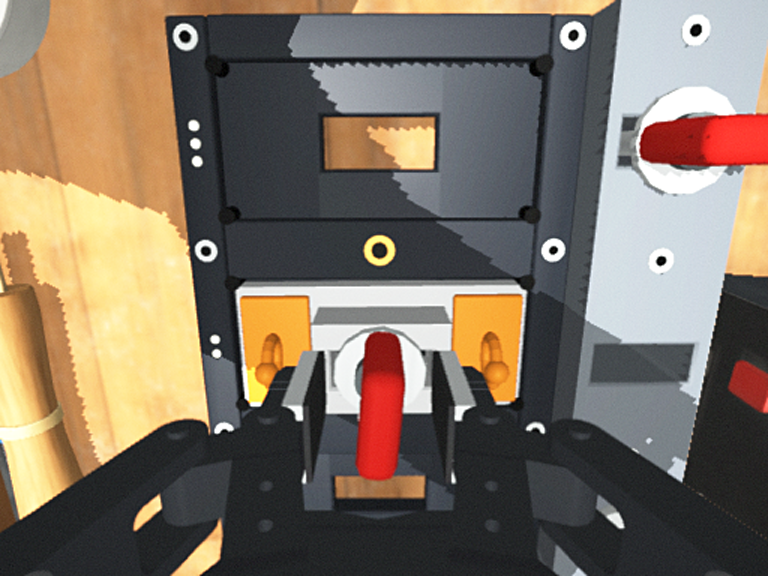

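Emit:
play_rows(motion=[[[-0.006, 0, 0.004], [0, 0, 0]], [[-0.006, 0, 0.004], [0, 0, 0]], [[-0.006, 0, 0.004], [0, 0, 0]], [[-0.006, 0, 0.004], [0, 0, 0]], [[-0.006, 0, 0.004], [0, 0, 0]], [[-0.006, 0, 0.004], [0, 0, 0]], [[-0.006, 0, 0.004], [0, 0, 0]], [[-0.006, 0, 0.004], [0, 0, 0]]], fingers=0, grip_force=40)

```text
t: 3.4
eef_pos: [0.5027, 0.0285, 0.0717]
tool_rot: [0.001, 0.514, 0.857, 0.002]
contact_force: [-0.6, 0.1, 6.8]
gripper_width: 0.133
```

Run:
```python
from h import *
plan([(0.5004,0.0289,0.068,28)])
```

```text
now [0.5027 0.0285 0.0717] jaw 28.07 q7 0.62 F [-0.6  0.1  6.8] w 11.4 t 3.4
[[0.0036,-0.0047,0.0093],[0.0006,-0.0002,0.0002]] d=4mm rot=0 jaw 28.0
```

Emit:
play_rows(motion=[[[0, 0, -0.002], [0, 0, 0.02]], [[0, 0, -0.002], [0, 0, 0.04]], [[0, 0, -0.002], [0, 0, 0.06]], [[0, 0, -0.002], [0, 0, 0.08]], [[0, 0, -0.002], [0, 0, 0.1]], [[0, 0, -0.002], [0, 0, 0.12]], [[0, 0, -0.002], [0, 0, 0.135]], [[0, 0, -0.002], [0, 0, 0.135]]])

```text
t: 4.2
eef_pos: [0.5025, 0.0287, 0.0724]
tool_rot: [-0.0, 0.822, 0.57, 0.002]
contact_force: [-0.1, -0.2, -0.5]
gripper_width: 0.13
```

Run:
```python
from h import *
plan([(0.5004,0.0289,0.071,-62)])
print(bot.get_obs()["torque"])
```

```text
now [0.5025 0.0287 0.0724] jaw -20.56 q7 -0.05 F [-0.1 -0.2 -0.5] w 11.1 t 4.2
[[-0.0013,-0.0051,0.0036],[0.0001,-0.0006,0.1151]] d=3mm rot=41 jaw -62.0
[ 0.01094225  0.06270461 -0.00130921]
```

Emit:
play_rows(motion=[[[0, 0, 0], [0, 0, 0.02]], [[0, 0, 0], [0, 0, 0.04]], [[0, 0, 0], [0, 0, 0.06]], [[0, 0, 0], [0, 0, 0.08]], [[0, 0, 0], [0, 0, 0.1]], [[0, 0, 0], [0, 0, 0.115]], [[0, 0, 0], [0, 0, 0.115]]])

```text
t: 4.9
eef_pos: [0.5023, 0.0287, 0.0723]
tool_rot: [-0.001, 0.97, 0.243, 0.001]
contact_force: [1.3, -0.5, -0.6]
gripper_width: 0.133
```

Run:
```python
from h import *
plan([(0.5014,0.0285,0.16,-62)])
print(bot.get_obs()["torque"])
c=cam("wrist"); save(c,"w3",s=1.5)
```

```text
now [0.5023 0.0287 0.0723] jaw -61.85 q7 -0.6 F [ 1.3 -0.5 -0.6] w 11.3 t 4.9
[[-0.0017,-0.0007,-0.2192],[-0.0001,-0.0004,0.0004]] d=88mm rot=0 jaw -62.0
[-0.06454308 -0.0863589   0.00237445]
```

View pics/w3.png

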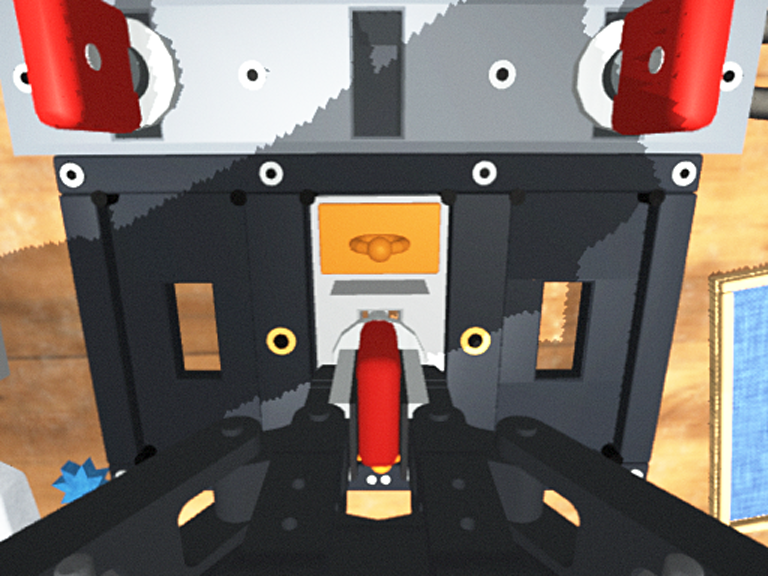

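Emit:
play_rows(motion=[[[0, 0, -0.015], [0, 0, 0]], [[0, 0, -0.03], [0, 0, 0]], [[0, 0, -0.06], [0, 0, 0]], [[0, 0, -0.1], [0, 0, 0]], [[0, 0, -0.15], [0, 0, 0]], [[0, 0, -0.2], [0, 0, 0]], [[0, 0, -0.24], [0, 0, 0]], [[0, 0, -0.24], [0, 0, 0]]])

```text
t: 5.75
eef_pos: [0.5036, 0.0284, 0.1707]
tool_rot: [-0.001, 0.97, 0.245, 0.003]
contact_force: [0.6, 0.5, -0.5]
gripper_width: 0.133
```

Run:
```python
from h import *
plan([(0.5833,0.0732,0.18,-62),(0.5833,0.0732,0.125,-62)])
c=cam("wrist"); save(c,"w4",s=1.5);np.savez("w4.npz",**c); c=cam("side"); save(c,"s4",(130,90,370,260),3.2)
```

```text
now [0.5036 0.0284 0.1707] jaw -61.69 q7 -0.74 F [ 0.6  0.5 -0.5] w 11.4 t 5.75
[[0.2287,-0.0041,-0.0215],[-0.0000,-0.0012,0.0009]] d=92mm rot=1 jaw -62.0
[[0.2277,-0.0041,0.1160],[-0.0000,-0.0012,0.0009]] d=102mm rot=1 jaw -62.0
```

View pics/w4.png

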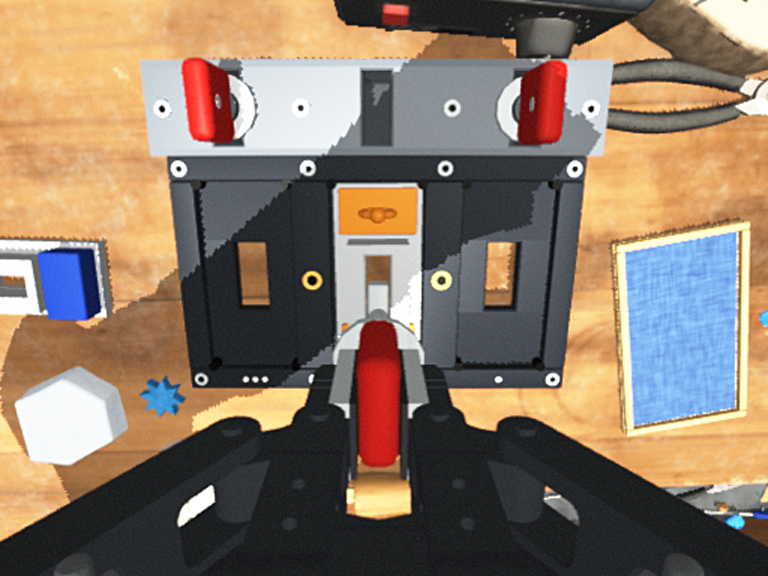

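View pics/s4.png

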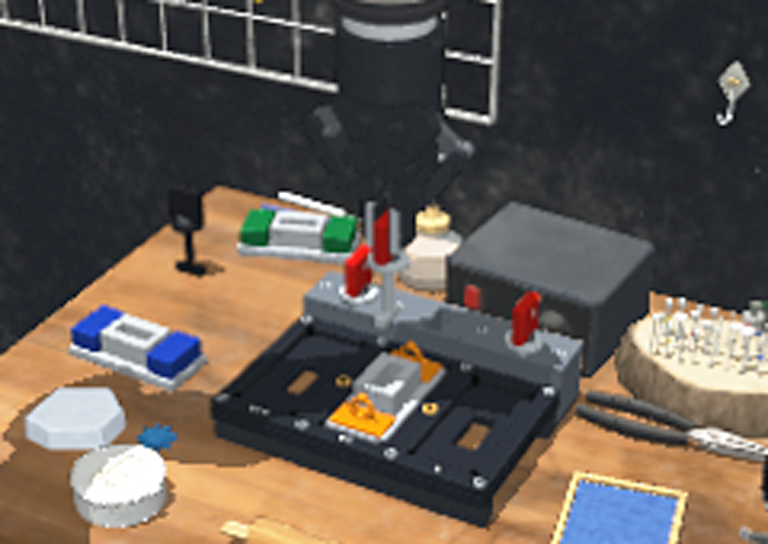

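```bash
cat >> h.py <<'E'
def slotpt(c,box,zlo,ztop):
    """slot opening: pixels deeper than zlo inside box -> corners on plane ztop"""
    w=cloud(c); u0,v0,u1,v1=box; k=((w[v0:v1,u0:u1,2]<zlo)).astype(np.uint8)
    N,l,st,ce=cv2.connectedComponentsWithStats(k)
    i=1+np.argmax(st[1:,4]); cn,_=cv2.findContours((l==i).astype(np.uint8),0,2)
    cnt=max(cn,key=cv2.contourArea)[:,0]+[u0,v0]
    p=np.array([on_plane(c,u,v,ztop) for u,v in cnt]); r=rect(p)
    print("slot",box,np.round(r[0],4),np.round(r[1:],1))
E
python3 - <<'E'
from h import *
c=dict(np.load("w4.npz"));w=cloud(c)
wings(c,0.091,0.105)
wings(c,0.19,0.21)
o=bot.get_obs(); 
for s,ce,p in blobs(c,"red",40):
    q=p[(p[:,2]>.192)]
    if len(q)>20:
        t=toolR().inv().apply(q-o["eef_pos"])*1000; print("key in tool",np.round(np.percentile(t,2,axis=0),1),np.round(np.percentile(t,98,axis=0),1))
slotpt(c,(150,150,190,215),0.015,0.03);slotpt(c,(315,150,355,215),0.015,0.03);slotpt(c,(238,40,265,102),0.05,0.056)
d=dict(np.load("w1.npz")); slotpt(d,(315,155,355,180),0.05,0.056); slotpt(d,(225,82,280,112),0.015,0.03)
m=(abs(w[...,2]-0.056)<0.004)
m=cv2.morphologyEx(m.astype(np.uint8),cv2.MORPH_OPEN,np.ones((3,3)))
N,l,st,ce=cv2.connectedComponentsWithStats(m)
for i in range(1,N):
    if st[i,4]>200: print("dock",st[i],ce[i],rect(w[l==i]),np.median(w[l==i][:,2]))
for s,ce,p in blobs(c,"tray",400): print("tray",rect(p),np.median(p[:,2]))
E
```

```text
wing [138.0, 67.0] [0.5478 0.1395] [32.7 11.3 30.5] z 0.0966 mean [0.549 0.139]
wing [362.0, 69.0] [0.6178 0.0071] [32.7 11.1 28.4] z 0.0966 mean [0.6177 0.0077]
wing [252.0, 263.0] [0.5044 0.0291] [34.  11.5 27.9] z 0.1977 mean [0.5065 0.0301]
key in tool [-12.9  -4.6 -30.6] [ 18.4   6.2 -24.6]
slot (150, 150, 190, 215) [0.4674 0.0948] [38.3 16.3 28.2]
slot (315, 150, 355, 215) [ 0.5374 -0.036 ] [37.5 16.4 28.2]
slot (238, 40, 265, 102) [0.5833 0.0725] [34.3 13.8 28.3]
slot (315, 155, 355, 180) [0.5821 0.0734] [34.7 13.7 27.2]
slot (225, 82, 280, 112) [0.4648 0.0956] [40.1 18.6 27.9]
dock [   93    11   316    94 14770] [253.19146919  70.36662153] (array([0.59168573, 0.07744534]), 235.18789672851562, 64.40867614746094, -61.9290657043457) 0.05635462885446499
dock [ 231  162   43   55 1381] [251.86459088 185.30992035] (array([0.50321033, 0.02847317]), 45.80512619018555, 34.015995025634766, 28.521427154541016) 0.05832199570936575
tray (array([ 0.55917383, -0.17872101]), 130.28192138671875, 74.10102844238281, 39.07919692993164) 0.005676862490605394
tray (array([0.40134094, 0.19681615]), 41.246009826660156, 23.58563232421875, 27.659204483032227) 0.026498728484640466
tray (array([0.34432056, 0.11901775]), 30.197065353393555, 27.160808563232422, -54.19544982910156) 0.008334944442391412
```

Run:
```python
from h import *
plan([(0.5822,0.0726,0.18,-62),(0.5822,0.0726,0.13,-62)])
```

```text
now [0.5021 0.0287 0.1686] jaw -61.68 q7 -0.74 F [-1.2 -0.2 -1.2] w 11.4 t 5.85
[[0.2283,-0.0016,-0.0275],[-0.0002,-0.0006,0.0009]] d=92mm rot=0 jaw -62.0
[[0.2278,-0.0014,0.0975],[-0.0002,-0.0006,0.0009]] d=99mm rot=0 jaw -62.0
```

Run:
```python
from h import *
E=[];Q=[];P=[]
for i in range(5):
    c=cam("wrist"); o=bot.get_obs(); E.append(o["eef_pos"]);Q.append(o["q"]);P.append(np.array(c["pose"])[:3,3])
print(np.round(np.array(E)*1000,2));print(np.round(np.array(Q)*1000,2));print(np.round(np.array(P)*1000,2))
```

```text
[[501.72  28.69 168.07]
 [501.54  28.59 167.8 ]
 [501.53  28.49 167.7 ]
 [501.58  28.41 167.68]
 [501.64  28.38 167.74]]
[[-996.64  441.42 1050.46 2072.62 -496.38  899.76 -743.22]
 [-996.35  441.95 1050.16 2072.81 -496.35  899.77 -743.32]
 [-996.12  442.27 1050.09 2072.77 -496.36  899.8  -743.38]
 [-996.05  442.47 1050.13 2072.68 -496.29  899.82 -743.5 ]
 [-996.07  442.49 1050.26 2072.55 -496.27  899.89 -743.57]]
[[563.69  61.7  311.84]
 [563.45  61.7  311.22]
 [563.36  61.65 310.89]
 [563.36  61.58 310.76]
 [563.42  61.52 310.75]]
```

Emit:
play_rows(motion=[[[0.05, 0, -0.03], [0, 0, 0.001]], [[0.12, 0, -0.03], [0, 0, 0.001]], [[0.19, 0, -0.03], [0, 0, 0.001]], [[0.23, -0.001, -0.03], [0, 0, 0.001]], [[0.23, -0.001, 0.02], [0, 0, 0.001]], [[0.23, -0.001, 0.07], [0, 0, 0.001]], [[0.23, -0.001, 0.09], [0, 0, 0.001]], [[0.23, -0.001, 0.09], [0, 0, 0.001]]])

```text
t: 6.9
eef_pos: [0.5815, 0.0721, 0.1306]
tool_rot: [-0.001, 0.971, 0.241, -0.001]
contact_force: [-0.6, 0.0, -0.7]
gripper_width: 0.134
```

Run:
```python
from h import *
for i in range(4): c=cam("wrist")
save(c,"w5",s=1.5);np.savez("w5.npz",**c)
plan([(0.5822,0.0726,0.13,-62),(0.5822,0.0726,0.073,-62)])
```

```text
now [0.5831 0.0722 0.1328] jaw -62.1 q7 -0.74 F [-0.4 -0.6 -0.1] w 11.2 t 7.1
[[-0.0016,-0.0019,0.0070],[-0.0001,-0.0005,-0.0003]] d=3mm rot=0 jaw -62.0
[[-0.0020,-0.0019,0.1495],[-0.0001,-0.0005,-0.0003]] d=60mm rot=0 jaw -62.0
```

View pics/w5.png

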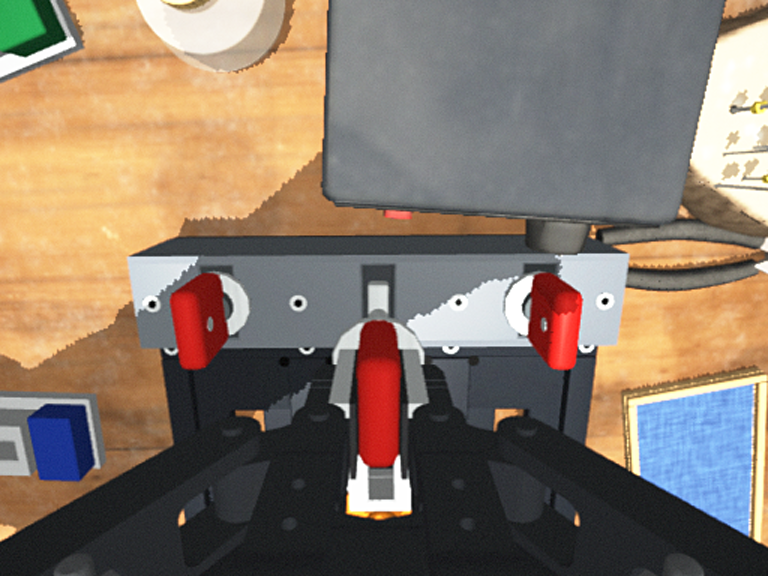

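Emit:
play_rows(motion=[[[-0.001, -0.001, 0.02], [0, 0, 0]], [[-0.001, -0.001, 0.04], [0, 0, 0]], [[-0.001, -0.001, 0.06], [0, 0, 0]], [[-0.001, -0.001, 0.08], [0, 0, 0]], [[-0.001, -0.001, 0.1], [0, 0, 0]], [[-0.001, -0.001, 0.12], [0, 0, 0]], [[-0.001, -0.001, 0.14], [0, 0, 0]], [[-0.001, -0.001, 0.147], [0, 0, 0]]])

```text
t: 7.9
eef_pos: [0.5822, 0.0725, 0.0729]
tool_rot: [-0.001, 0.971, 0.241, 0.001]
contact_force: [-0.0, -1.1, -1.1]
gripper_width: 0.135
```

Run:
```python
from h import *
for i in range(3): c=cam("side")
save(c,"s6",(130,90,370,260),3.2)
plan([(0.5822,0.0726,0.0705,-62)])
```

```text
now [0.5828 0.0724 0.0739] jaw -62.11 q7 -0.69 F [-0.2  0.5 -0.4] w 11.2 t 8.05
[[-0.0010,-0.0012,0.0085],[-0.0001,-0.0005,-0.0003]] d=3mm rot=0 jaw -62.0
```

View pics/s6.png

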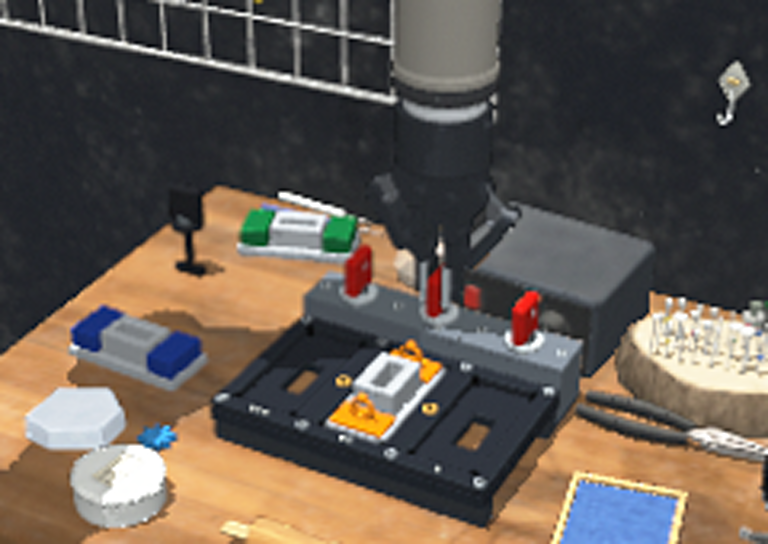

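Key docked nearly home; lower 3 mm, then release and lift.

Emit:
play_rows(motion=[[[0, 0, 0.007], [0, 0, 0]], [[0, 0, 0.009], [0, 0, 0]], [[0, 0, 0.009], [0, 0, 0]]])

```text
t: 8.35
eef_pos: [0.5828, 0.0724, 0.0703]
tool_rot: [-0.001, 0.971, 0.241, 0.001]
contact_force: [-0.8, 0.2, -1.1]
gripper_width: 0.134
```

Emit:
play_rows(motion=[[[0, 0, 0], [0, 0, 0]], [[0, 0, 0], [0, 0, 0]], [[0, 0, 0], [0, 0, 0]], [[0, 0, -0.05], [0, 0, 0]], [[0, 0, -0.12], [0, 0, 0]], [[0, 0, -0.2], [0, 0, 0]], [[0, 0, -0.3], [0, 0, 0]], [[0, 0, -0.3], [0, 0, 0]]], fingers=34)

```text
t: 9.15
eef_pos: [0.5856, 0.0716, 0.1952]
tool_rot: [-0.0, 0.971, 0.241, 0.005]
contact_force: [0.1, 0.5, 0.5]
gripper_width: 0.399
```

Run:
```python
from h import *
for i in range(4): c=cam("wrist")
save(c,"w6",s=1.5);np.savez("w6.npz",**c)
plan([(0.5012,0.0287,0.16,-62),(0.5012,0.0287,0.05,-62)])
wings(c)
```

```text
now [0.5818 0.0725 0.1894] jaw -62.08 q7 -0.8 F [-0.5 -0.6  0.1] w 34.2 t 9.35
[[-0.2294,0.0025,0.0731],[-0.0002,-0.0003,-0.0002]] d=96mm rot=0 jaw -62.0
[[-0.2298,0.0029,0.3481],[-0.0002,-0.0003,-0.0002]] d=167mm rot=0 jaw -62.0
wing [253.0, 192.0] [0.584 0.073] [32.6 10.9 27.7] z 0.0968 mean [0.5845 0.0735]
wing [155.0, 192.0] [0.5484 0.1398] [33.3 11.4 29.7] z 0.0968 mean [0.5495 0.1397]
wing [349.0, 193.0] [0.6186 0.0072] [32.9 12.  28.3] z 0.0966 mean [0.6188 0.0081]
```

View pics/w6.png

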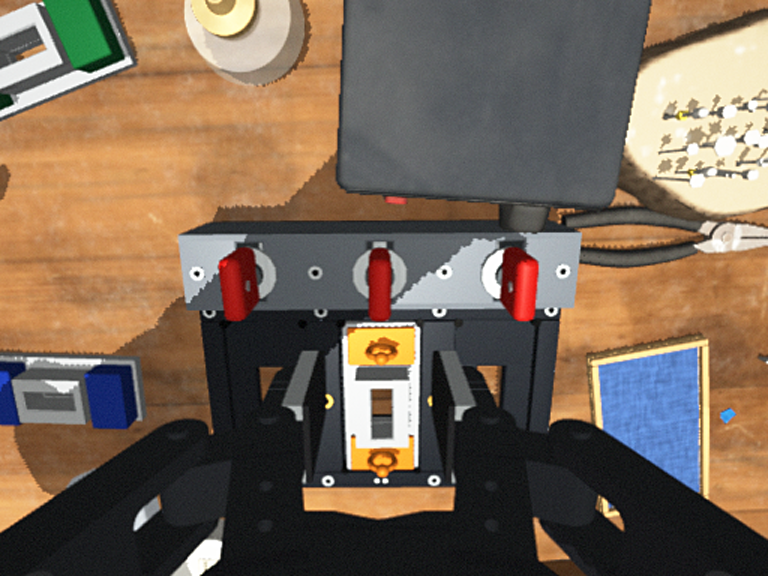

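Emit:
play_rows(motion=[[[-0.08, 0.001, 0], [0, 0, 0]], [[-0.16, 0.002, 0.0], [0, 0, 0]], [[-0.23, 0.003, 0.05], [0, 0, 0]], [[-0.23, 0.003, 0.15], [0, 0, 0]], [[-0.23, 0.003, 0.24], [0, 0, 0]], [[-0.23, 0.003, 0.28], [0, 0, 0]], [[-0.23, 0.003, 0.28], [0, 0, 0]], [[-0.23, 0.003, 0.28], [0, 0, 0]]], fingers=56)

```text
t: 10.15
eef_pos: [0.5008, 0.0281, 0.077]
tool_rot: [-0.001, 0.971, 0.241, -0.0]
contact_force: [0.4, 0.2, 0.1]
gripper_width: 0.653
```

Run:
```python
from h import *
for i in range(4): c=cam("wrist")
save(c,"w7",s=1.5)
plan([(0.5012,0.0287,0.04,-62)])
```

```text
now [0.5018 0.0287 0.0781] jaw -62.08 q7 -0.61 F [0.4 0.1 0.2] w 56.3 t 10.35
[[-0.0016,-0.0007,0.0953],[-0.0001,-0.0005,-0.0002]] d=38mm rot=0 jaw -62.0
```

View pics/w7.png

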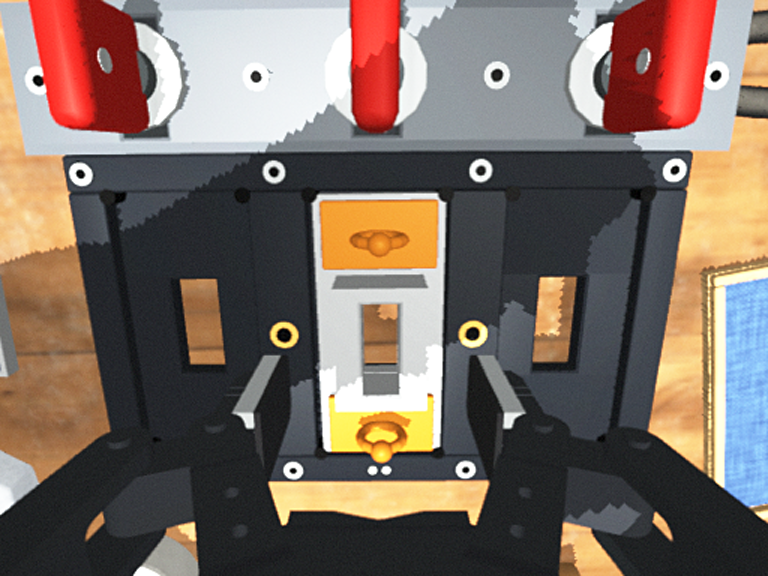

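Emit:
play_rows(motion=[[[-0.001, 0, 0.03], [0, 0, 0]], [[-0.001, 0, 0.06], [0, 0, 0]], [[-0.001, 0, 0.08], [0, 0, 0]], [[-0.001, 0, 0.093], [0, 0, 0]], [[-0.001, 0, 0.093], [0, 0, 0]], [[-0.001, 0, 0.093], [0, 0, 0]]])

```text
t: 10.95
eef_pos: [0.5016, 0.0283, 0.0408]
tool_rot: [-0.001, 0.971, 0.241, 0.001]
contact_force: [-0.8, -0.4, -0.6]
gripper_width: 0.657
```

Emit:
play_rows(motion=[[[0, 0, 0], [0, 0, 0]], [[0, 0, 0], [0, 0, 0]], [[0, 0, 0], [0, 0, 0]], [[0, 0, 0], [0, 0, 0]], [[0, 0, 0], [0, 0, 0]], [[0, 0, 0], [0, 0, 0]]], fingers=0, grip_force=60)

```text
t: 11.55
eef_pos: [0.502, 0.0283, 0.0414]
tool_rot: [-0.001, 0.971, 0.241, 0.002]
contact_force: [-1.2, 0.0, 6.2]
gripper_width: 0.382
```

Run:
```python
from h import *
for i in range(2): c=cam("wrist")
save(c,"w8",s=1.5)
plan([(0.5012,0.0287,0.14,-62),])
```

```text
now [0.5019 0.0283 0.0414] jaw -62.1 q7 -0.55 F [-0.7 -1.   6.5] w 32.4 t 11.65
[[-0.0002,-0.0020,-0.2465],[-0.0001,-0.0006,-0.0003]] d=99mm rot=0 jaw -62.0
```

View pics/w8.png

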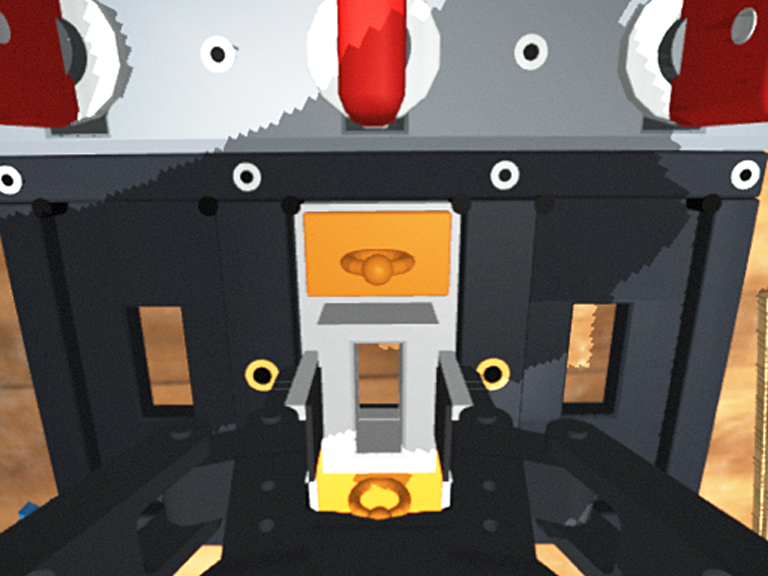

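Emit:
play_rows(motion=[[[0, 0, -0.01], [0, 0, 0]], [[0, 0, -0.025], [0, 0, 0]], [[0, 0, -0.06], [0, 0, 0]], [[0, 0, -0.12], [0, 0, 0]], [[0, 0, -0.18], [0, 0, 0]], [[0, 0, -0.24], [0, 0, 0]], [[0, 0, -0.24], [0, 0, 0]], [[0, 0, -0.24], [0, 0, 0]]])

```text
t: 12.45
eef_pos: [0.5016, 0.0285, 0.1375]
tool_rot: [-0.001, 0.97, 0.241, 0.002]
contact_force: [-0.4, -0.1, -2.2]
gripper_width: 0.378
```

Run:
```python
from h import *
for i in range(2): c=cam("wrist")
save(c,"w9",s=1.5);np.savez("w9.npz",**c)
plan([(0.559,-0.179,0.13,-51),(0.559,-0.179,0.02,-51)])
```

```text
now [0.5009 0.0283 0.1366] jaw -62.08 q7 -0.7 F [-0.1  0.3 -2.3] w 32.5 t 12.55
[[-0.1143,0.5260,0.0155],[-0.0002,-0.0004,-0.0308]] d=215mm rot=11 jaw -51.0
[[-0.1150,0.5264,0.2905],[-0.0002,-0.0004,-0.0308]] d=245mm rot=11 jaw -51.0
```

View pics/w9.png

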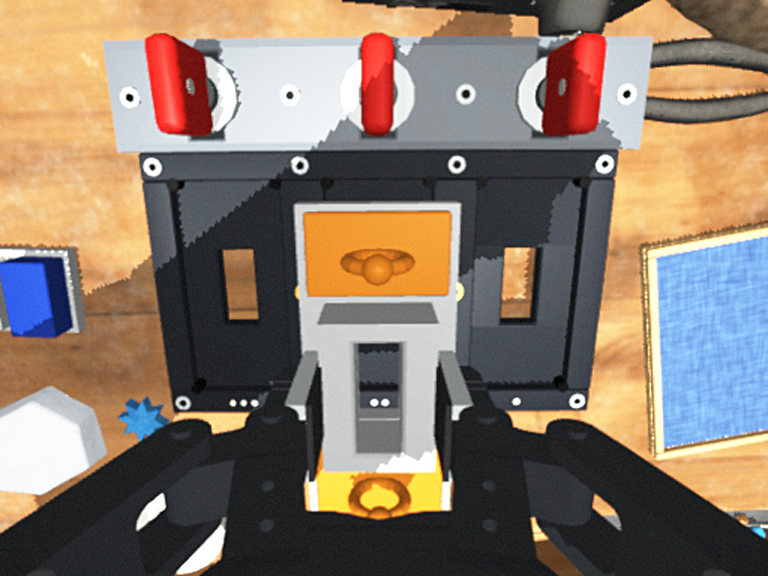

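Carrier drawn cleanly and level. On to the tray.

Emit:
play_rows(motion=[[[-0.02, 0.1, 0], [0, 0, -0.006]], [[-0.045, 0.21, 0], [0, 0, -0.012]], [[-0.07, 0.32, 0], [0, 0, -0.018]], [[-0.092, 0.42, 0], [0, 0, -0.024]], [[-0.114, 0.526, 0.015], [0, 0, -0.031]], [[-0.114, 0.526, 0.1], [0, 0, -0.031]], [[-0.114, 0.526, 0.15], [0, 0, -0.031]], [[-0.114, 0.526, 0.15], [0, 0, -0.031]]])

```text
t: 13.35
eef_pos: [0.5562, -0.1783, 0.0724]
tool_rot: [-0.003, 0.943, 0.334, -0.002]
contact_force: [-0.7, 0.2, -2.5]
gripper_width: 0.38
```

Run:
```python
from h import *
for i in range(4): c=cam("wrist")
save(c,"w10",s=1.5);np.savez("w10.npz",**c)
plan([(0.559,-0.179,0.019,-51)])
for s,ce,p in blobs(c,"tray",200): print("tray",ce,rect(p),np.median(p[:,2]))
```

```text
now [ 0.5597 -0.179   0.077 ] jaw -50.91 q7 -0.12 F [ 0.5  0.2 -1.5] w 32.5 t 13.55
[[-0.0019,-0.0011,0.1449],[0.0000,-0.0005,0.0002]] d=58mm rot=0 jaw -51.0
tray [250.0, 121.0] (array([ 0.59959265, -0.14465704]), 74.22777557373047, 25.749797821044922, -50.41650390625) 0.005843196668692402
tray [252.0, 250.0] (array([ 0.53772314, -0.19606584]), 49.13444900512695, 18.871606826782227, 39.87674331665039) 0.005861010986121934
```

View pics/w10.png

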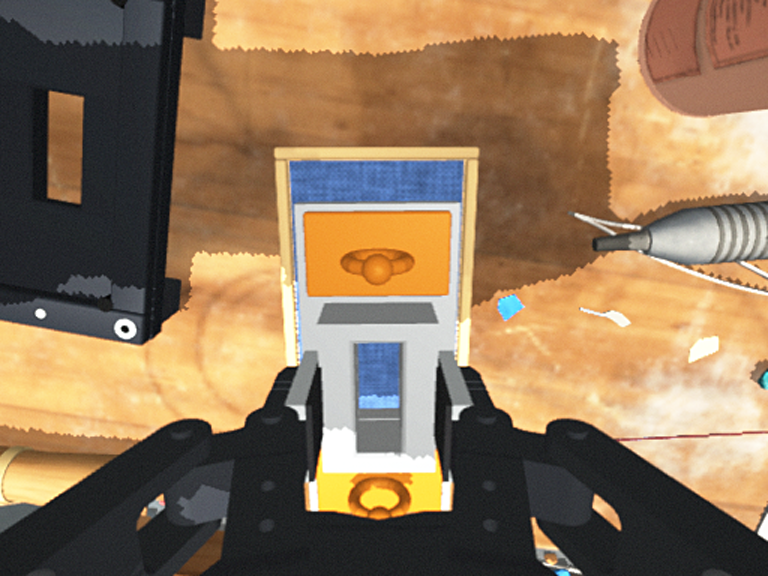

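Emit:
play_rows(motion=[[[-0.002, 0, 0.04], [0, 0, 0]], [[-0.002, 0, 0.08], [0, 0, 0]], [[-0.002, 0, 0.11], [0, 0, 0]], [[-0.002, 0, 0.13], [0, 0, 0]], [[-0.002, 0, 0.14], [0, 0, 0]], [[-0.002, 0, 0.147], [0, 0, 0]], [[-0.002, 0, 0.149], [0, 0, 0]], [[-0.002, 0, 0.149], [0, 0, 0]]])

```text
t: 14.35
eef_pos: [0.5594, -0.1794, 0.0176]
tool_rot: [-0.0, 0.942, 0.335, 0.002]
contact_force: [0.3, -0.6, -1.6]
gripper_width: 0.381
```

Emit:
play_rows(motion=[[[0, 0, 0], [0, 0, 0]], [[0, 0, 0], [0, 0, 0]]])

```text
t: 14.55
eef_pos: [0.5597, -0.1795, 0.0179]
tool_rot: [-0.0, 0.942, 0.335, 0.002]
contact_force: [-0.1, 0.9, -1.2]
gripper_width: 0.381
```

Emit:
play_rows(motion=[[[0, 0, 0.003], [0, 0, 0]], [[0, 0, 0.003], [0, 0, 0]], [[0, 0, 0.003], [0, 0, 0]]])

```text
t: 14.85
eef_pos: [0.5597, -0.1795, 0.0168]
tool_rot: [-0.0, 0.942, 0.335, 0.002]
contact_force: [-0.9, 0.4, -2.2]
gripper_width: 0.379
```

Emit:
play_rows(motion=[[[0, 0, 0], [0, 0, 0]], [[0, 0, 0], [0, 0, 0]], [[0, 0, 0], [0, 0, 0]], [[0, 0, -0.06], [0, 0, 0]], [[0, 0, -0.15], [0, 0, 0]], [[0, 0, -0.27], [0, 0, 0]], [[0, 0, -0.4], [0, 0, 0]], [[0, 0, -0.5], [0, 0, 0]]], fingers=54)

```text
t: 15.65
eef_pos: [0.559, -0.1803, 0.2194]
tool_rot: [0.0, 0.943, 0.334, 0.003]
contact_force: [0.9, 0.7, 0.7]
gripper_width: 0.632
```

Run:
```python
from h import *
for i in range(3): c=cam("wrist")
save(c,"w11",s=1.5);np.savez("w11.npz",**c)
d=cam("side"); save(d,"s11",s=1.5);np.savez("s11.npz",**d)
for n in ("orange",):
  for s,ce,p in blobs(c,n,100): print(n,ce,rect(p),np.median(p[:,2]))
for n in ("green","blue"):
  for s,ce,p in blobs(d,n,70): print(n,ce,np.round(np.median(p,0),3))
plan([(0.48,0.1,0.28,27)])
```

```text
orange [247.0, 131.0] (array([ 0.58988672, -0.15339885]), 41.93507766723633, 24.49386215209961, -51.0592155456543) 0.017450399861526633
orange [248.0, 204.0] (array([ 0.52998547, -0.20431192]), 18.969511032104492, 11.667831420898438, -19.41962432861328) 0.02144133074217014
green [210.0, 161.0] [0.562 0.338 0.026]
green [236.0, 163.0] [0.62  0.285 0.026]
green [474.0, 307.0] [ 0.716 -0.479  0.017]
blue [159.0, 192.0] [0.355 0.263 0.026]
blue [184.0, 200.0] [0.397 0.191 0.026]
now [ 0.5594 -0.1798  0.2177] jaw -50.9 q7 -0.25 F [-0.2  0.  -0.6] w 54.1 t 15.85
[[0.2880,-0.6678,-0.1555],[0.0010,-0.0006,-0.2164]] d=297mm rot=78 jaw 27.0
```

View pics/w11.png

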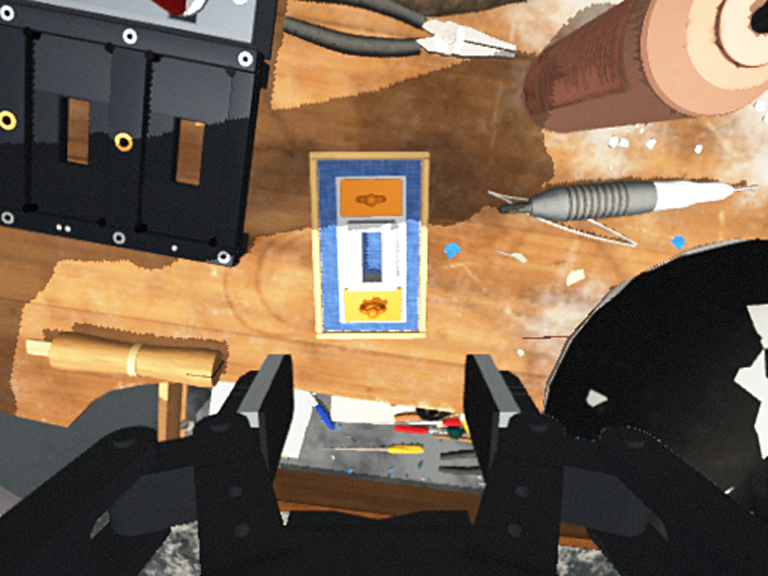

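View pics/s11.png

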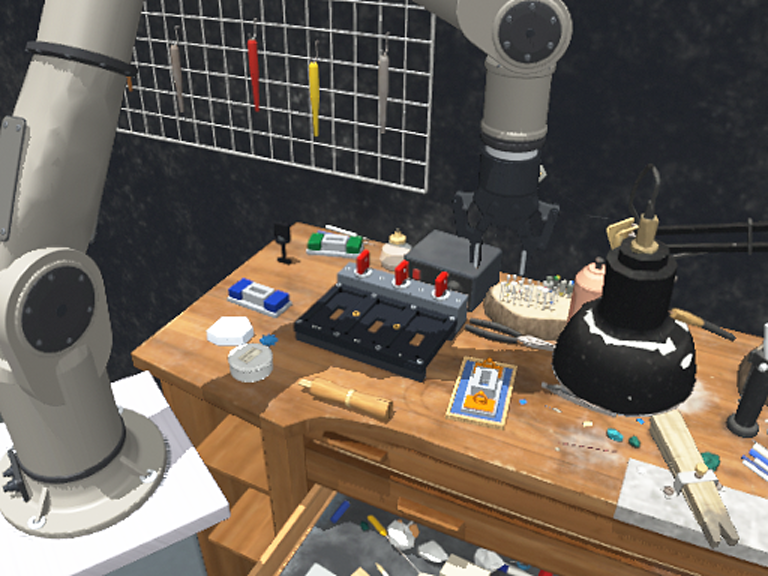

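Run:
```python
from h import *
plan([(0.5,0.0,0.25,-20),(0.395,0.225,0.2,27)])
```

```text
now [ 0.5594 -0.1798  0.2177] jaw -50.9 q7 -0.25 F [-0.2  0.  -0.6] w 54.1 t 15.85
[[0.1687,-0.4424,-0.0807],[0.0006,-0.0008,-0.0858]] d=192mm rot=31 jaw -20.0
[[0.3190,-1.0448,0.0439],[0.0010,-0.0006,-0.2164]] d=437mm rot=78 jaw 27.0
```

Emit:
play_rows(motion=[[[0.04, -0.11, -0.03], [0, 0, -0.022]], [[0.08, -0.22, -0.06], [0, 0, -0.044]], [[0.12, -0.33, -0.08], [0, 0, -0.066]], [[0.17, -0.44, -0.08], [0, 0, -0.088]], [[0.2, -0.55, -0.08], [0, 0, -0.11]], [[0.23, -0.66, -0.08], [0, 0, -0.132]], [[0.26, -0.77, -0.06], [0, 0, -0.154]], [[0.29, -0.88, -0.03], [0, 0, -0.176]]])

```text
t: 16.65
eef_pos: [0.4257, 0.1681, 0.2289]
tool_rot: [0.001, 0.624, 0.782, 0.003]
contact_force: [1.7, 0.7, -0.8]
gripper_width: 0.629
```

Run:
```python
from h import *
plan([(0.395,0.225,0.2,27)])
```

```text
now [0.4257 0.1681 0.2289] jaw 12.83 q7 -0.17 F [ 1.7  0.7 -0.8] w 53.7 t 16.65
[[0.1556,-0.0438,0.0721],[0.0009,-0.0001,-0.0394]] d=71mm rot=14 jaw 27.0
```

Emit:
play_rows(motion=[[[0.1, -0.03, 0.04], [0.001, 0, -0.02]], [[0.156, -0.044, 0.072], [0.001, 0, -0.039]], [[0.156, -0.044, 0.072], [0.001, 0, -0.039]], [[0.156, -0.044, 0.072], [0.001, 0, -0.039]]])

```text
t: 17.05
eef_pos: [0.3941, 0.2245, 0.199]
tool_rot: [-0.0, 0.524, 0.852, -0.001]
contact_force: [0.1, -0.3, 0.5]
gripper_width: 0.632
```

```bash
cat >> h.py <<'E'
def carrier(c,col,z0=0.0,amin=60):
    """wax tops + slot/boss: returns centre from wax blanks' top points"""
    P=[p for s,ce,p in blobs(c,col,amin)]; 
    q=[p[abs(p[:,2]-(z0+0.026))<0.004] for p in P]; q=[x for x in q if len(x)>30]
    for x in q: r=rect(x); print(col,"wax",np.round(r[0],4),np.round(r[1:],1),"z",np.round(np.median(x[:,2]),4),len(x))
    A=np.vstack(q); r=rect(A); print(col,"all",np.round(r[0],4),np.round(r[1:],1))
    w=cloud(c); cc=r[0]; d=np.linalg.norm(w[...,:2]-cc,axis=2)
    k=(d<0.04)&(abs(w[...,2]-(z0+0.028))<0.0035)&(mask(c,col)==0)
    ang=np.radians(r[3]); ax=np.array([np.cos(ang),np.sin(ang)]); k&=abs((w[...,:2]-cc)@ax)<0.0265
    if k.sum()>50: b=rect(w[k]); print(col,"boss",np.round(b[0],4),np.round(b[1:],1))
E
python3 - <<'E'
from h import *
for i in range(4): c=cam("wrist")
save(c,"w12",s=1.5);np.savez("w12.npz",**c)
plan([(0.395,0.225,0.2,27)])
carrier(c,"blue")
E
```

```text
now [0.3956 0.2241 0.2002] jaw 26.69 q7 -0.05 F [ 0.  -0.2 -0. ] w 53.9 t 17.25
[[0.0027,-0.0002,0.0006],[0.0000,-0.0001,-0.0009]] d=1mm rot=0 jaw 27.0
blue wax [0.3655 0.2692] [41.7 23.5 27.3] z 0.0262 162
blue wax [0.4007 0.1984] [42.5 25.6 26.6] z 0.0262 970
blue all [0.3831 0.2333] [103.8  42.5 -63.4]
blue boss [0.3831 0.234 ] [ 47.8  34.1 -63.6]
```

View pics/w12.png

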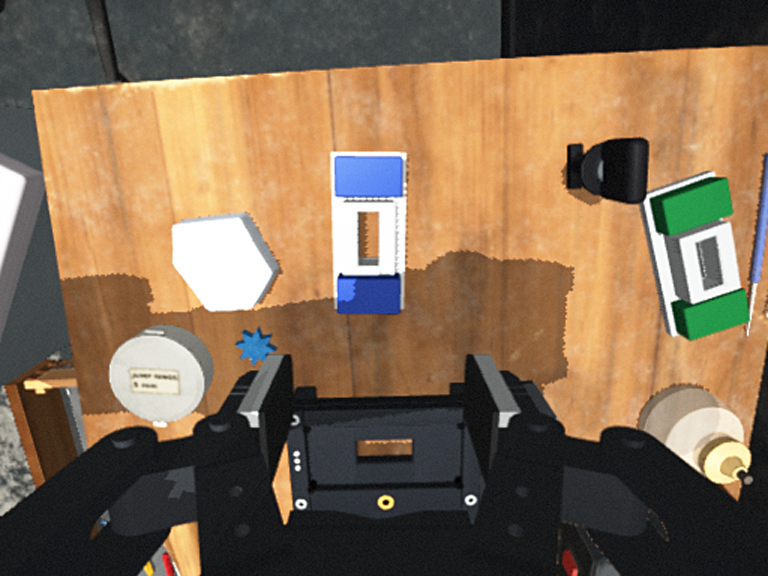

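Run:
```python
from h import *
plan([(0.3831,0.2335,0.08,26.5),(0.3831,0.2335,0.012,26.5)])
```

```text
now [0.3956 0.2241 0.2002] jaw 26.69 q7 -0.05 F [ 0.  -0.2 -0. ] w 53.9 t 17.25
[[0.0349,-0.0173,0.3006],[0.0000,-0.0001,0.0005]] d=121mm rot=0 jaw 26.5
[[0.0348,-0.0173,0.4706],[0.0000,-0.0001,0.0005]] d=189mm rot=0 jaw 26.5
```

Emit:
play_rows(motion=[[[0.02, -0.01, 0.1], [0, 0, 0.0005]], [[0.035, -0.017, 0.2], [0, 0, 0.0005]], [[0.035, -0.017, 0.3], [0, 0, 0.0005]], [[0.035, -0.017, 0.36], [0, 0, 0.0005]], [[0.035, -0.017, 0.41], [0, 0, 0.0005]], [[0.035, -0.017, 0.44], [0, 0, 0.0005]], [[0.035, -0.017, 0.44], [0, 0, 0.0005]], [[0.035, -0.017, 0.44], [0, 0, 0.0005]]])

```text
t: 18.05
eef_pos: [0.3838, 0.2335, 0.0248]
tool_rot: [-0.0, 0.527, 0.85, 0.001]
contact_force: [-0.2, -0.3, 0.2]
gripper_width: 0.63
```

Run:
```python
from h import *
for i in range(4): c=cam("wrist")
save(c,"w13",s=1.5)
plan([(0.3831,0.2335,0.012,26.5)])
```

```text
now [0.3837 0.2341 0.0251] jaw 26.51 q7 0.21 F [0.2 0.3 0.2] w 53.7 t 18.25
[[-0.0007,-0.0022,0.0328],[0.0003,-0.0002,0.0000]] d=13mm rot=0 jaw 26.5
```

View pics/w13.png

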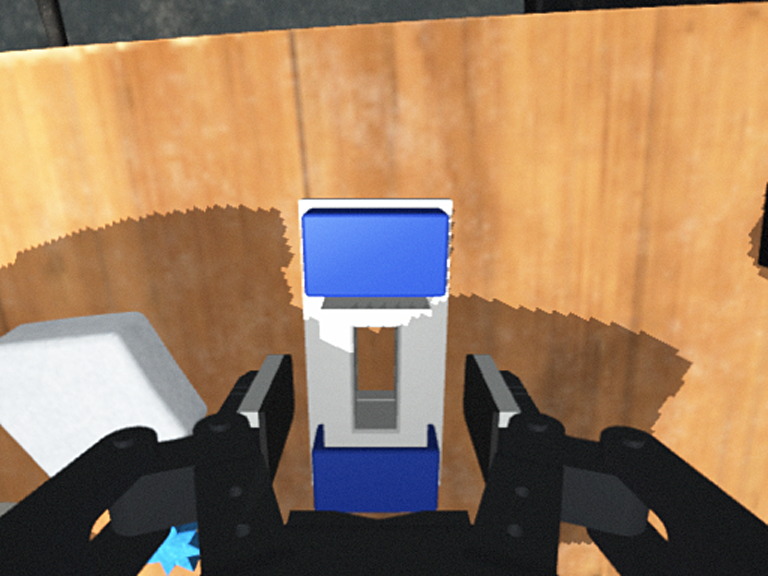

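Emit:
play_rows(motion=[[[0, -0.002, 0.012], [0, 0, 0]], [[0, -0.002, 0.024], [0, 0, 0]], [[0, -0.002, 0.032], [0, 0, 0]], [[0, -0.002, 0.032], [0, 0, 0]], [[0, -0.002, 0.032], [0, 0, 0]]])

```text
t: 18.75
eef_pos: [0.383, 0.2336, 0.0122]
tool_rot: [0.0, 0.526, 0.85, 0.001]
contact_force: [-0.4, 0.9, -1.2]
gripper_width: 0.635
```

Emit:
play_rows(motion=[[[0, 0, 0], [0, 0, 0]], [[0, 0, 0], [0, 0, 0]], [[0, 0, 0], [0, 0, 0]], [[0, 0, 0], [0, 0, 0]], [[0, 0, 0], [0, 0, 0]], [[0, 0, 0], [0, 0, 0]]], fingers=0, grip_force=60)

```text
t: 19.35
eef_pos: [0.3831, 0.2337, 0.0125]
tool_rot: [-0.0, 0.526, 0.85, 0.001]
contact_force: [-0.6, -0.2, 6.1]
gripper_width: 0.382
```

Emit:
play_rows(motion=[[[0, 0, -0.03], [0, 0, 0]], [[0, 0, -0.08], [0, 0, 0]], [[0, 0, -0.16], [0, 0, 0]], [[0, 0, -0.25], [0, 0, 0]], [[0, 0, -0.32], [0, 0, 0]], [[0, 0, -0.32], [0, 0, 0]], [[0, 0, -0.32], [0, 0, 0]]])

```text
t: 20.05
eef_pos: [0.3828, 0.2337, 0.1409]
tool_rot: [-0.0, 0.526, 0.85, 0.002]
contact_force: [-0.9, 0.5, -2.0]
gripper_width: 0.382
```

Run:
```python
from h import *
for i in range(4): c=cam("wrist")
save(c,"w14",s=1.5);np.savez("w14.npz",**c)
P1=np.array([0.501,0.0287]); y=np.array([-.4726,.8813]); P0=P1-.076*y; print(P0)
plan([(0.46,0.12,0.15,-20),(*P0,0.13,-62),(*P0,0.08,-62)])
```

```text
[ 0.5369176 -0.0382788]
now [0.3822 0.2328 0.1394] jaw 26.49 q7 0.02 F [ 0.1 -0.3 -2. ] w 32.6 t 20.25
[[-0.3391,0.0483,-0.0265],[-0.0001,0.0000,0.1291]] d=137mm rot=46 jaw -20.0
[[-0.7790,0.0439,0.0234],[-0.0001,0.0000,0.2458]] d=312mm rot=88 jaw -62.0
[[-0.7791,0.0440,0.1484],[-0.0001,0.0000,0.2458]] d=318mm rot=88 jaw -62.0
```

View pics/w14.png

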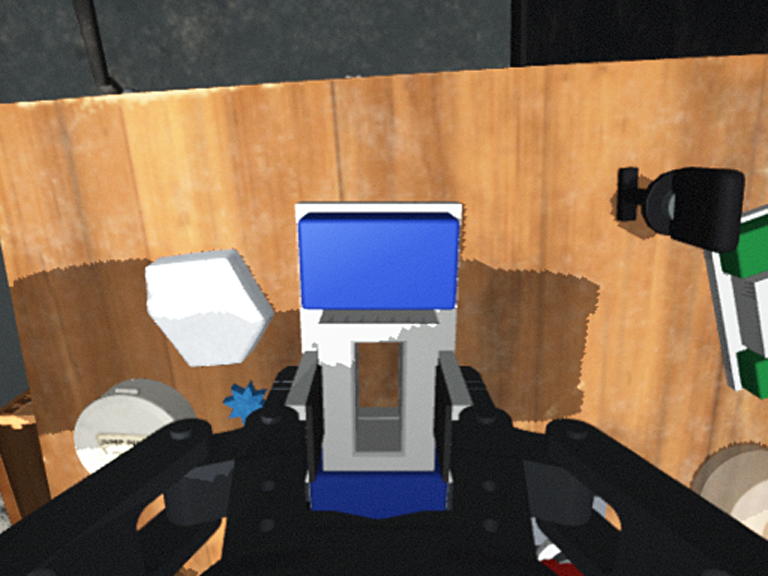

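Emit:
play_rows(motion=[[[-0.1, 0.012, -0.02], [0, 0, 0.022]], [[-0.2, 0.024, -0.03], [0, 0, 0.044]], [[-0.3, 0.04, -0.03], [0, 0, 0.066]], [[-0.4, 0.045, -0.03], [0, 0, 0.088]], [[-0.5, 0.045, -0.02], [0, 0, 0.11]], [[-0.6, 0.045, -0.0], [0, 0, 0.132]], [[-0.69, 0.045, 0.02], [0, 0, 0.154]], [[-0.78, 0.045, 0.023], [0, 0, 0.176]]])

```text
t: 21.05
eef_pos: [0.5367, -0.04, 0.1282]
tool_rot: [-0.0, 0.896, 0.445, -0.002]
contact_force: [0.4, 0.3, -0.5]
gripper_width: 0.382
```

Run:
```python
from h import *
plan([(0.5374,-0.0385,0.10,-61.9)])
```

```text
now [ 0.5367 -0.04    0.1282] jaw -37.22 q7 -0.18 F [ 0.4  0.3 -0.5] w 32.6 t 21.05
[[0.0043,-0.0008,0.0704],[-0.0003,0.0006,0.0686]] d=28mm rot=25 jaw -61.9
```

Emit:
play_rows(motion=[[[0.004, -0.001, 0.02], [0, 0.0005, 0.02]], [[0.004, -0.001, 0.04], [0, 0.0005, 0.04]], [[0.004, -0.001, 0.07], [0, 0.0005, 0.0686]], [[0.004, -0.001, 0.09], [0, 0.0005, 0.0686]], [[0.004, -0.001, 0.11], [0, 0.0005, 0.0686]], [[0.004, -0.001, 0.11], [0, 0.0005, 0.0686]], [[0.004, -0.001, 0.11], [0, 0.0005, 0.0686]]])

```text
t: 21.75
eef_pos: [0.5372, -0.0387, 0.0842]
tool_rot: [-0.001, 0.97, 0.243, -0.001]
contact_force: [-0.6, -0.8, -1.7]
gripper_width: 0.38
```

Run:
```python
from h import *
for i in range(4): c=cam("wrist")
save(c,"w15",s=1.5);np.savez("w15.npz",**c)
plan([(0.5374,-0.0385,0.045,-61.9)])
```

```text
now [ 0.5376 -0.0386  0.0847] jaw -61.88 q7 -0.46 F [-1.   0.1 -1.4] w 32.4 t 21.95
[[-0.0003,-0.0001,0.0992],[-0.0003,-0.0000,0.0001]] d=40mm rot=0 jaw -61.9
```

View pics/w15.png

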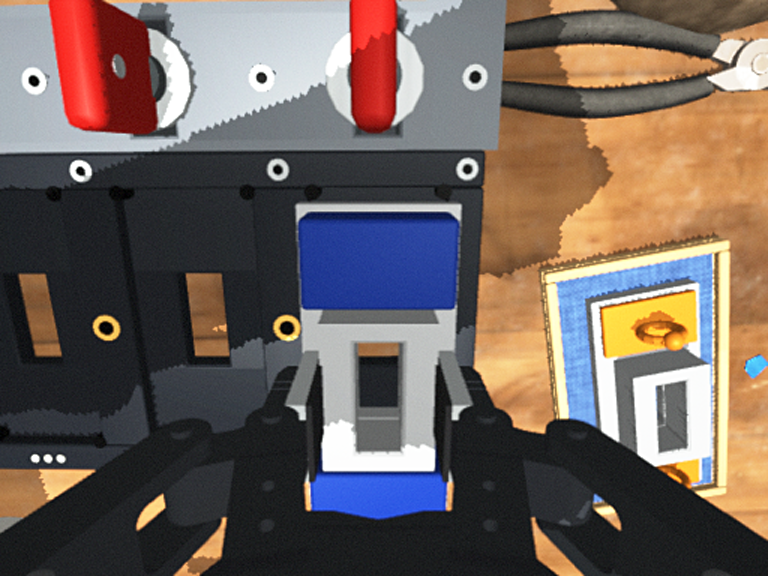

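Emit:
play_rows(motion=[[[0, 0, 0.03], [0, 0, 0]], [[0, 0, 0.05], [0, 0, 0]], [[0, 0, 0.07], [0, 0, 0]], [[0, 0, 0.08], [0, 0, 0]], [[0, 0, 0.088], [0, 0, 0]], [[0, 0, 0.094], [0, 0, 0]], [[0, 0, 0.1], [0, 0, 0]], [[0, 0, 0.104], [0, 0, 0]]])

```text
t: 22.75
eef_pos: [0.5376, -0.0385, 0.043]
tool_rot: [-0.001, 0.97, 0.243, -0.0]
contact_force: [-0.4, -0.3, -2.1]
gripper_width: 0.38
```

Run:
```python
from h import *
for i in range(3): c=cam("wrist")
save(c,"w16",s=1.5)
plan([(0.5374,-0.0385,0.0425,-61.9)])
```

```text
now [ 0.5376 -0.0385  0.0431] jaw -61.88 q7 -0.41 F [-0.2 -0.4 -1.4] w 32.4 t 22.9
[[-0.0005,-0.0003,0.0016],[-0.0002,-0.0000,0.0000]] d=1mm rot=0 jaw -61.9
```

View pics/w16.png

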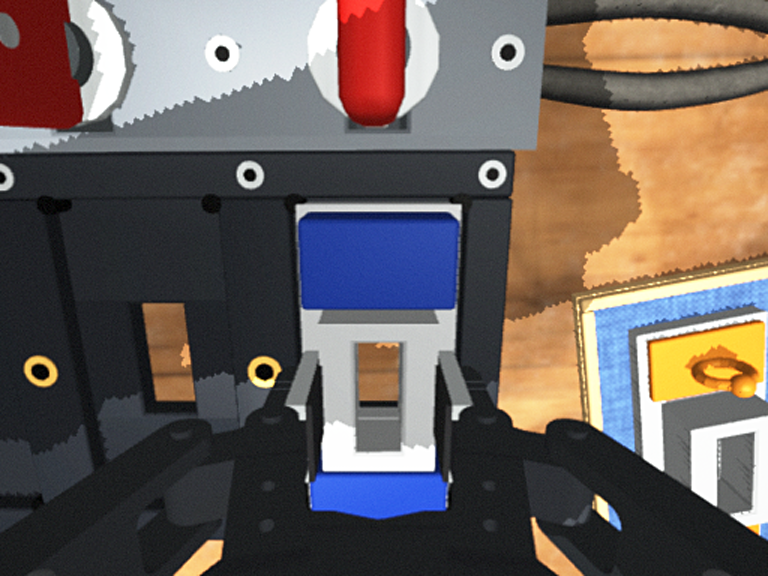

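Emit:
play_rows(motion=[[[0, 0, 0.003], [0, 0, 0]], [[0, 0, 0.003], [0, 0, 0]], [[0, 0, 0.003], [0, 0, 0]]])

```text
t: 23.2
eef_pos: [0.5378, -0.0385, 0.0426]
tool_rot: [-0.001, 0.97, 0.243, 0.0]
contact_force: [-2.3, 1.5, 5.2]
gripper_width: 0.38
```

Emit:
play_rows(motion=[[[0, 0, 0], [0, 0, 0]], [[0, 0, 0], [0, 0, 0]], [[0, 0, 0], [0, 0, 0]], [[0, 0, -0.05], [0, 0, 0]], [[0, 0, -0.12], [0, 0, 0]], [[0, 0, -0.22], [0, 0, 0]], [[0, 0, -0.32], [0, 0, 0]], [[0, 0, -0.36], [0, 0, 0]]], fingers=54)

```text
t: 24.0
eef_pos: [0.5393, -0.0395, 0.1897]
tool_rot: [-0.001, 0.97, 0.243, 0.002]
contact_force: [0.7, 0.5, 0.7]
gripper_width: 0.635
```

Run:
```python
from h import *
for i in range(3): c=cam("wrist")
save(c,"w17",s=1.5);np.savez("w17.npz",**c)
carrier(c,"blue",0.03)
wings(c)
plan([(0.62,0.0065,0.16,-61.9),(0.62,0.0065,0.071,-61.9)])
d=cam("side"); np.savez("s17.npz",**d)
for n in ("green",):
  for s,ce,p in blobs(d,n,70): print(n,ce,np.round(np.median(p,0),3))
```

```text
blue wax [ 0.5727 -0.0194] [ 42.8  25.4 -61.7] z 0.0563 1505
blue wax [ 0.5028 -0.0573] [ 43.6  25.6 -62. ] z 0.0563 1086
blue all [ 0.5378 -0.0385] [105.   43.6  28.1]
blue boss [ 0.5377 -0.0386] [48.1 34.1 28.1]
wing [249.0, 68.0] [0.6187 0.0064] [33.5 11.2 28.3] z 0.0967 mean [0.6186 0.0064]
wing [34.0, 69.0] [0.5484 0.1392] [33.4 12.1 31.4] z 0.0967 mean [0.5487 0.1384]
wing [143.0, 69.0] [0.5834 0.0722] [32.9 11.1 27.4] z 0.0967 mean [0.5838 0.0716]
now [ 0.5381 -0.0384  0.1868] jaw -61.85 q7 -0.59 F [ 0.6 -0.2  0.3] w 53.9 t 24.15
[[0.2333,-0.0023,0.0676],[-0.0003,-0.0004,0.0001]] d=97mm rot=0 jaw -61.9
[[0.2327,-0.0019,0.2901],[-0.0003,-0.0004,0.0001]] d=149mm rot=0 jaw -61.9
green [210.0, 161.0] [0.562 0.338 0.026]
green [236.0, 163.0] [0.619 0.286 0.026]
green [474.0, 307.0] [ 0.716 -0.479  0.017]
```

View pics/w17.png

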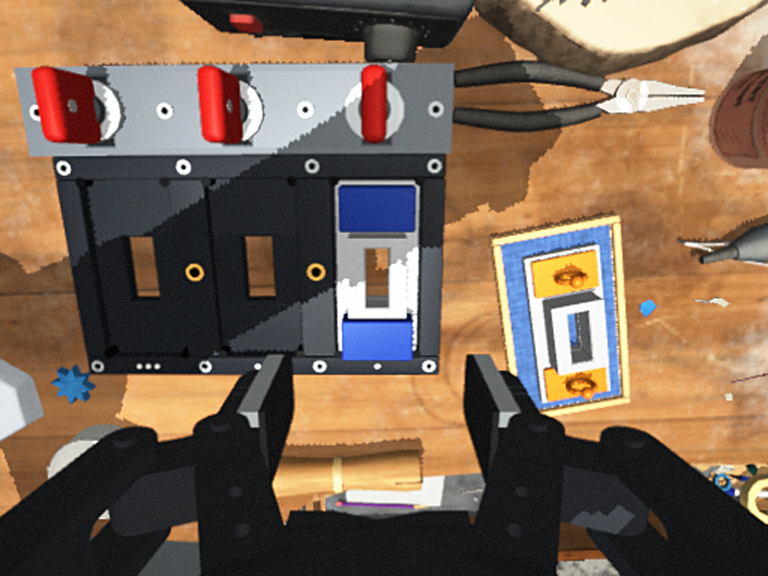

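Emit:
play_rows(motion=[[[0.1, 0, 0], [0, 0, 0]], [[0.18, -0.002, 0], [0, 0, 0]], [[0.23, -0.002, 0.05], [0, 0, 0]], [[0.23, -0.002, 0.13], [0, 0, 0]], [[0.23, -0.002, 0.2], [0, 0, 0]], [[0.23, -0.002, 0.23], [0, 0, 0]], [[0.23, -0.002, 0.23], [0, 0, 0]], [[0.23, -0.002, 0.23], [0, 0, 0]]], fingers=34)

```text
t: 25.0
eef_pos: [0.6181, 0.0056, 0.094]
tool_rot: [-0.001, 0.97, 0.243, -0.0]
contact_force: [-0.1, -0.4, 0.1]
gripper_width: 0.396
```

Run:
```python
from h import *
for i in range(4): c=cam("wrist")
save(c,"w18",s=1.5)
plan([(0.6187,0.0064,0.0715,-61.9)])
```

```text
now [0.6188 0.0061 0.095 ] jaw -61.85 q7 -0.57 F [ 0.5 -0.1  0.7] w 33.8 t 25.2
[[0.0001,-0.0007,0.0588],[-0.0003,-0.0004,0.0001]] d=24mm rot=0 jaw -61.9
```

View pics/w18.png

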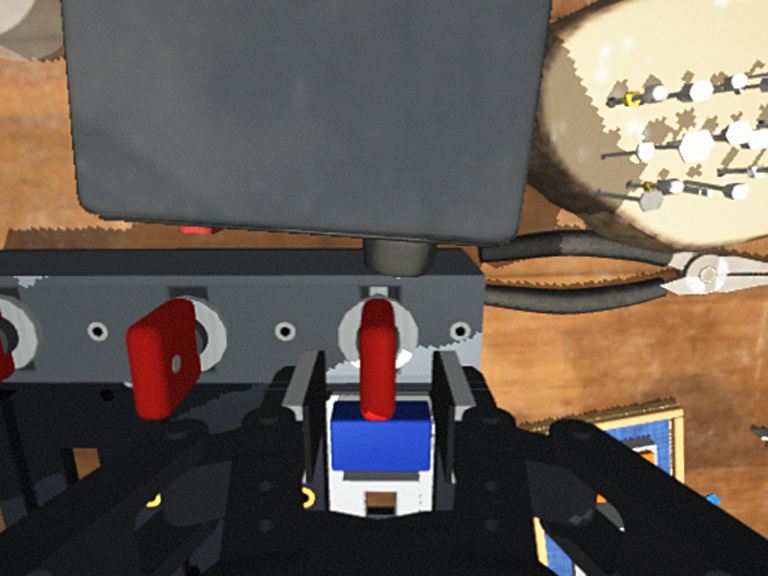

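Emit:
play_rows(motion=[[[0, 0, 0.02], [0, 0, 0]], [[0, 0, 0.04], [0, 0, 0]], [[0, 0, 0.054], [0, 0, 0]], [[0, 0, 0.059], [0, 0, 0]], [[0, 0, 0.059], [0, 0, 0]], [[0, 0, 0.059], [0, 0, 0]]])

```text
t: 25.8
eef_pos: [0.6189, 0.006, 0.0715]
tool_rot: [-0.001, 0.97, 0.243, 0.001]
contact_force: [-0.7, 0.3, 0.4]
gripper_width: 0.399
```

Emit:
play_rows(motion=[[[0, 0, 0], [0, 0, 0]], [[0, 0, 0], [0, 0, 0]], [[0, 0, 0], [0, 0, 0]], [[0, 0, 0], [0, 0, 0]], [[0, 0, 0], [0, 0, 0]], [[0, 0, 0], [0, 0, 0]]], fingers=0, grip_force=40)

```text
t: 26.4
eef_pos: [0.6191, 0.0059, 0.0717]
tool_rot: [-0.001, 0.97, 0.243, 0.001]
contact_force: [-0.8, -0.3, 2.7]
gripper_width: 0.131
```

Run:
```python
from h import *
for i in range(2): c=cam("wrist")
save(c,"w19",s=1.5)
plan([(0.6187,0.0064,0.16,-61.9)])
```

```text
now [0.6191 0.0059 0.0717] jaw -61.86 q7 -0.55 F [-1.1 -0.6  3.5] w 11.3 t 26.5
[[0.0004,-0.0019,-0.2207],[-0.0003,-0.0005,0.0001]] d=88mm rot=0 jaw -61.9
```

View pics/w19.png

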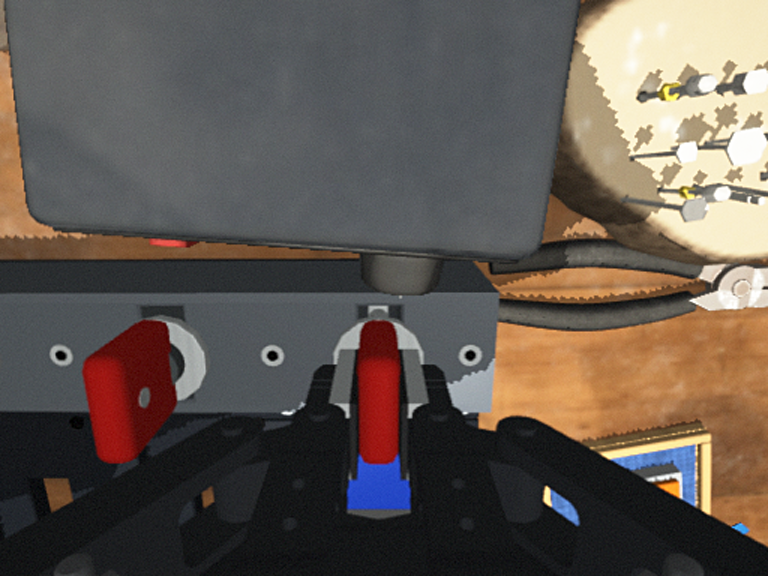

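Emit:
play_rows(motion=[[[0, 0, -0.03], [0, 0, 0]], [[0, 0, -0.08], [0, 0, 0]], [[0, 0, -0.15], [0, 0, 0]], [[0, 0, -0.24], [0, 0, 0]], [[-0.08, 0, -0.25], [0, 0, 0]], [[-0.16, 0, -0.25], [0, 0, 0]], [[-0.23, 0, -0.25], [0, 0, 0]], [[-0.23, 0, -0.25], [0, 0, 0]]])

```text
t: 27.3
eef_pos: [0.534, -0.04, 0.1717]
tool_rot: [-0.002, 0.971, 0.241, 0.0]
contact_force: [0.0, 0.2, 0.0]
gripper_width: 0.133
```

Run:
```python
from h import *
for i in range(4): c=cam("wrist")
save(c,"w20",s=1.5)
plan([(0.5378,-0.0385,0.136,-61.9)])
```

```text
now [ 0.5386 -0.037   0.1718] jaw -61.79 q7 -0.57 F [ 0.2  0.3 -0.9] w 11.2 t 27.5
[[-0.0039,0.0023,0.0894],[-0.0002,-0.0006,0.0003]] d=36mm rot=0 jaw -61.9
```

View pics/w20.png

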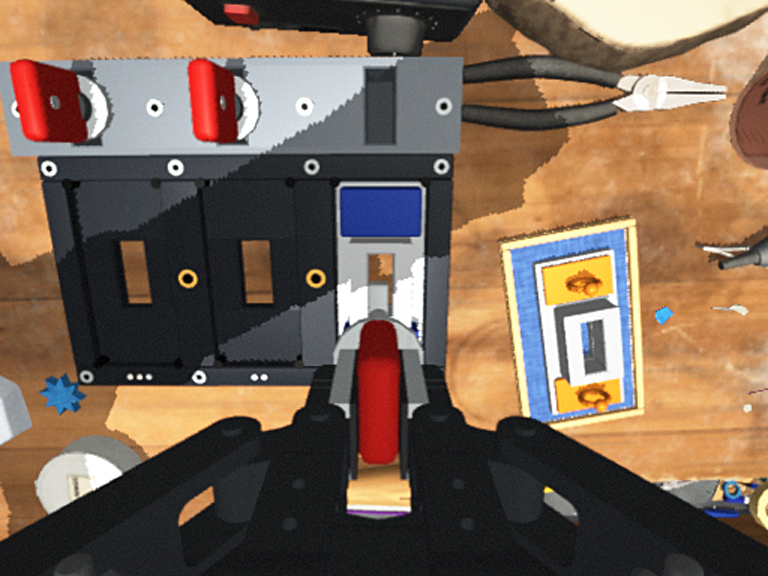

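Emit:
play_rows(motion=[[[-0.004, 0.002, 0.03], [0, 0, 0]], [[-0.004, 0.002, 0.06], [0, 0, 0]], [[-0.004, 0.002, 0.085], [0, 0, 0]], [[-0.004, 0.002, 0.085], [0, 0, 0]], [[-0.004, 0.002, 0.085], [0, 0, 0]]])

```text
t: 28.0
eef_pos: [0.5375, -0.0386, 0.1373]
tool_rot: [-0.001, 0.97, 0.244, 0.001]
contact_force: [-0.2, 0.7, -1.6]
gripper_width: 0.127
```

Run:
```python
from h import *
for i in range(4): c=cam("wrist")
save(c,"w21",(150,130,350,280),4)
plan([(0.5378,-0.0385,0.12,-61.9),(0.5378,-0.0385,0.0745,-61.9)])
```

```text
now [ 0.538  -0.0385  0.1381] jaw -61.8 q7 -0.53 F [ 0.3  0.  -1.4] w 10.8 t 28.2
[[-0.0006,-0.0002,0.0453],[-0.0002,-0.0007,0.0003]] d=18mm rot=0 jaw -61.9
[[-0.0011,-0.0001,0.1590],[-0.0002,-0.0007,0.0003]] d=64mm rot=0 jaw -61.9
```

View pics/w21.png

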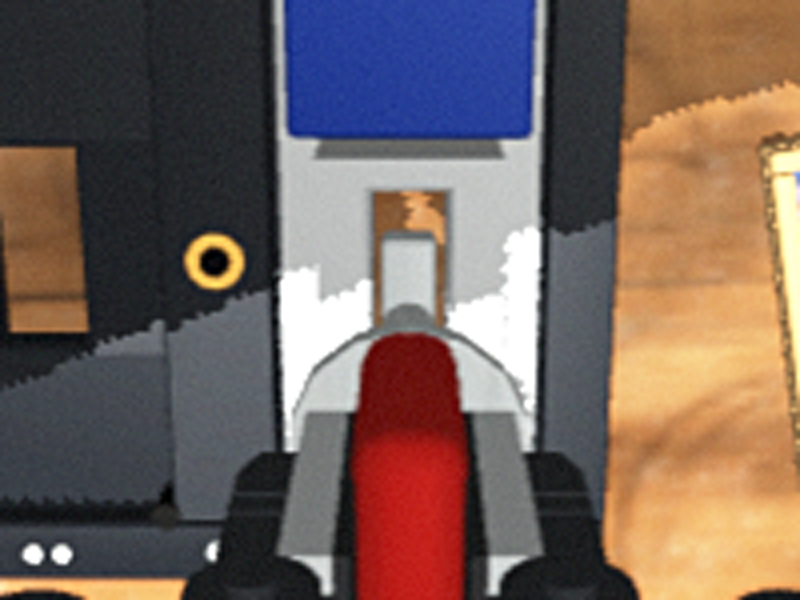

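Emit:
play_rows(motion=[[[-0.001, 0, 0.02], [0, 0, 0]], [[-0.001, 0, 0.04], [0, 0, 0]], [[-0.001, 0, 0.06], [0, 0, 0]], [[-0.001, 0, 0.08], [0, 0, 0]], [[-0.001, 0, 0.1], [0, 0, 0]], [[-0.001, 0, 0.12], [0, 0, 0]], [[-0.001, 0, 0.14], [0, 0, 0]], [[-0.001, 0, 0.153], [0, 0, 0]]])

```text
t: 29.0
eef_pos: [0.5376, -0.0385, 0.0761]
tool_rot: [-0.001, 0.97, 0.244, 0.002]
contact_force: [-0.5, -0.3, -1.3]
gripper_width: 0.136
```

Emit:
play_rows(motion=[[[0, 0, 0], [0, 0, 0]], [[0, 0, 0], [0, 0, 0]]])

```text
t: 29.2
eef_pos: [0.5376, -0.0386, 0.076]
tool_rot: [-0.001, 0.97, 0.244, 0.002]
contact_force: [0.6, -0.1, -0.8]
gripper_width: 0.127
```

Emit:
play_rows(motion=[[[0, 0, 0.004], [0, 0, 0]], [[0, 0, 0.006], [0, 0, 0]], [[0, 0, 0.006], [0, 0, 0]], [[0, 0, 0.006], [0, 0, 0]]])

```text
t: 29.6
eef_pos: [0.5377, -0.0386, 0.0737]
tool_rot: [-0.001, 0.97, 0.244, 0.002]
contact_force: [-0.2, 0.1, -0.4]
gripper_width: 0.13
```

Run:
```python
from h import *
plan([(0.5378,-0.0385,0.0738,28.2,1)])
c=cam("side"); save(c,"s22",(130,130,370,300),3.2)
```

```text
now [ 0.5377 -0.0386  0.0737] jaw -61.81 q7 -0.44 F [-0.2  0.1 -0.4] w 11.1 t 29.6
[[0.0003,-0.0001,-0.0002],[0.0003,-0.0006,-0.2500]] d=0mm rot=90 jaw 28.2
```

View pics/s22.png

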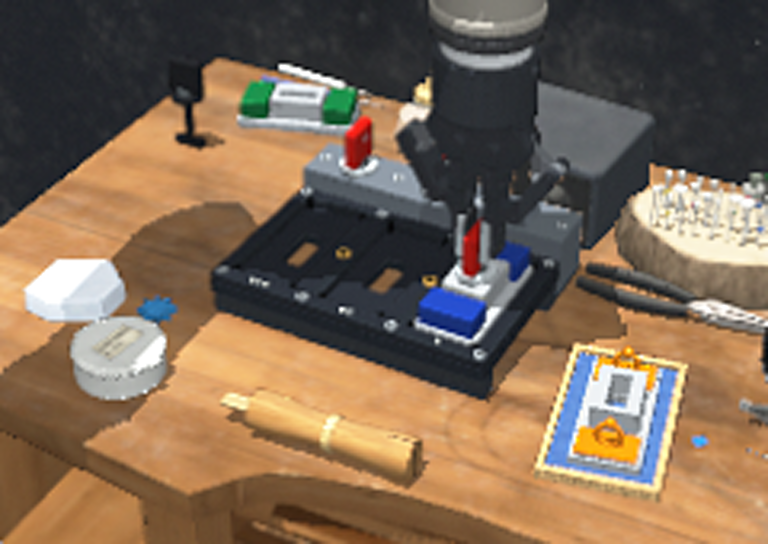

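Emit:
play_rows(motion=[[[0, 0, 0], [0, 0, -0.02]], [[0, 0, 0], [0, 0, -0.04]], [[0, 0, 0], [0, 0, -0.06]], [[0, 0, 0], [0, 0, -0.08]], [[0, 0, 0], [0, 0, -0.1]], [[0, 0, 0], [0, 0, -0.12]], [[0, 0, 0], [0, 0, -0.14]], [[0, 0, 0], [0, 0, -0.14]]])

```text
t: 30.45
eef_pos: [0.5378, -0.0387, 0.074]
tool_rot: [-0.0, 0.774, 0.634, 0.002]
contact_force: [-0.0, 0.5, -0.7]
gripper_width: 0.133
```

Run:
```python
from h import *
plan([(0.5378,-0.0385,0.0738,28.2,1)]); print(bot.get_obs()["torque"])
```

```text
now [ 0.5378 -0.0387  0.074 ] jaw -11.37 q7 0.24 F [-0.   0.5 -0.7] w 11.4 t 30.45
[[0.0006,-0.0001,0.0004],[0.0006,-0.0005,-0.1099]] d=0mm rot=40 jaw 28.2
[-0.02593383  0.02387222  0.00706206]
```

Emit:
play_rows(motion=[[[0, 0, 0], [0, 0, -0.02]], [[0, 0, 0], [0, 0, -0.04]], [[0, 0, 0], [0, 0, -0.06]], [[0, 0, 0], [0, 0, -0.08]], [[0, 0, 0], [0, 0, -0.1]], [[0, 0, 0], [0, 0, -0.11]], [[0, 0, 0], [0, 0, -0.11]], [[0, 0, 0], [0, 0, -0.11]]])

```text
t: 31.25
eef_pos: [0.5377, -0.0388, 0.0739]
tool_rot: [0.0, 0.515, 0.857, 0.002]
contact_force: [0.0, -0.4, -0.8]
gripper_width: 0.13
```

Run:
```python
from h import *
for i in range(2): c=cam("wrist")
save(c,"w23",s=1.5)
plan([(0.5378,-0.0385,0.0738,28.2,1)]); print(bot.get_obs()["torque"])
```

```text
now [ 0.5377 -0.0388  0.0738] jaw 28.09 q7 0.79 F [ 0.2  0.8 -1.6] w 11.1 t 31.35
[[0.0005,0.0006,0.0001],[0.0007,-0.0002,-0.0003]] d=0mm rot=0 jaw 28.2
[-0.02005103 -0.01575838  0.0135617 ]
```

View pics/w23.png

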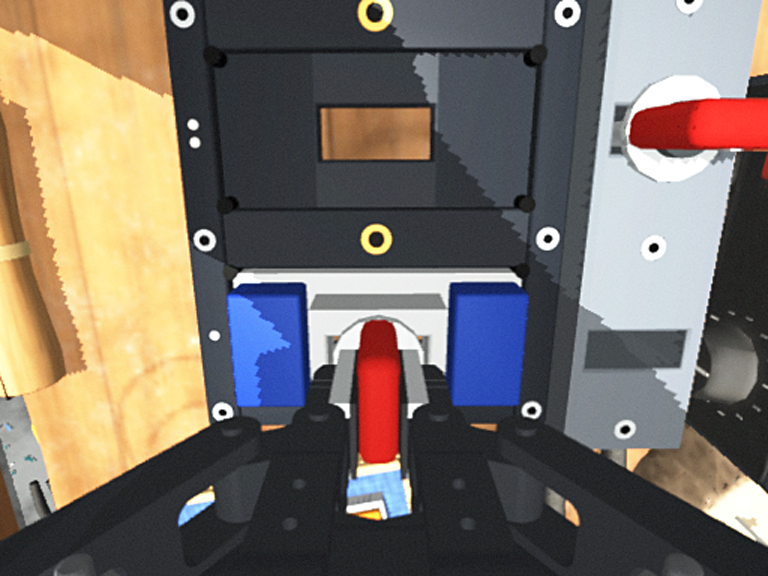

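Emit:
play_rows(motion=[[[0, 0, 0.002], [0, 0, 0]], [[0, 0, 0.002], [0, 0, 0]]])

```text
t: 31.55
eef_pos: [0.5378, -0.0387, 0.0736]
tool_rot: [0.0, 0.515, 0.857, 0.002]
contact_force: [-1.8, 0.5, 6.3]
gripper_width: 0.13
```

Emit:
play_rows(motion=[[[0, 0, 0], [0, 0, 0]], [[0, 0, 0], [0, 0, 0]], [[0, 0, 0], [0, 0, 0]], [[0, 0, -0.05], [0, 0, 0]], [[0, 0, -0.12], [0, 0, 0]], [[0, 0, -0.22], [0, 0, 0]], [[0, 0, -0.32], [0, 0, 0]], [[0, 0, -0.36], [0, 0, 0]]], fingers=34)

```text
t: 32.35
eef_pos: [0.5391, -0.0397, 0.2212]
tool_rot: [0.002, 0.515, 0.857, 0.004]
contact_force: [1.1, -1.0, -0.5]
gripper_width: 0.399
```

Run:
```python
from h import *
for i in range(3): c=cam("wrist")
save(c,"w24",s=1.5);np.savez("w24.npz",**c)
wings(c);carrier(c,"blue",0.03)
d=cam("side")
for n in ("green",):
  for s,ce,p in blobs(d,n,70): print(n,ce,np.round(np.median(p,0),3))
plan([(0.58,0.28,0.22,47)])
```

```text
wing [362.0, 90.0] [0.5826 0.0725] [33.8 10.9 28.4] z 0.0968 mean [0.5821 0.0721]
wing [250.0, 182.0] [ 0.5377 -0.0379] [ 33.5  10.4 -62.3] z 0.0986 mean [ 0.5371 -0.0373]
blue wax [ 0.5727 -0.0191] [ 44.   26.1 -61.8] z 0.0562 1190
blue wax [ 0.502  -0.0565] [ 43.4  26.  -61.6] z 0.0562 1162
blue all [ 0.5374 -0.0378] [106.2  43.9  27.9]
blue boss [ 0.5373 -0.038 ] [47.7 34.1 28.5]
green [210.0, 161.0] [0.562 0.339 0.026]
green [236.0, 163.0] [0.619 0.285 0.026]
green [474.0, 307.0] [ 0.716 -0.479  0.017]
now [ 0.5371 -0.039   0.2172] jaw 28.02 q7 0.65 F [-0.4  0.4 -0.4] w 33.9 t 32.55
[[0.6537,0.4694,-0.0036],[0.0007,-0.0002,-0.0527]] d=322mm rot=19 jaw 47.0
```

View pics/w24.png

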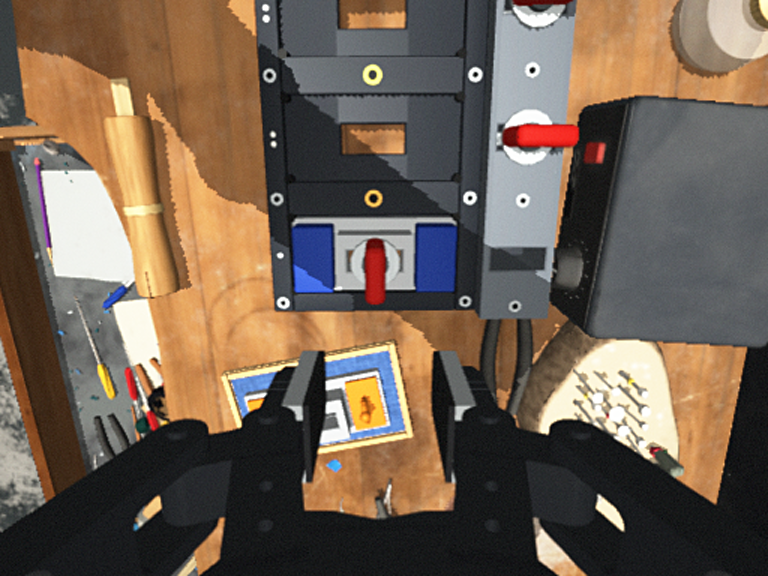

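Emit:
play_rows(motion=[[[0.09, 0.065, -0.02], [0, 0, -0.008]], [[0.18, 0.13, -0.02], [0, 0, -0.016]], [[0.27, 0.195, -0.02], [0, 0, -0.024]], [[0.36, 0.26, -0.02], [0, 0, -0.032]], [[0.45, 0.325, -0.02], [0, 0, -0.04]], [[0.54, 0.39, -0.01], [0, 0, -0.053]], [[0.62, 0.44, 0], [0, 0, -0.053]], [[0.62, 0.44, 0], [0, 0, -0.053]]], fingers=54)

```text
t: 33.35
eef_pos: [0.5733, 0.2699, 0.215]
tool_rot: [-0.002, 0.361, 0.932, 0.002]
contact_force: [-0.9, -0.1, -0.7]
gripper_width: 0.632
```

Run:
```python
from h import *
for i in range(5): c=cam("wrist")
save(c,"w25",s=1.5);np.savez("w25.npz",**c)
carrier(c,"green",0.0)
plan([(0.58,0.28,0.22,47)])
```

```text
green wax [0.5669 0.3496] [43.6 24.3 47.1] z 0.0262 1081
green wax [0.6252 0.2953] [43.1 25.7 47.1] z 0.0262 954
green all [0.5962 0.3221] [104.6  43.6 -43.2]
green boss [0.5963 0.3226] [ 48.2  33.4 -43.4]
now [0.5759 0.2605 0.2177] jaw 46.96 q7 0.47 F [-0.4 -0.5 -0.4] w 53.8 t 33.6
[[0.0258,0.0425,-0.0056],[0.0005,-0.0001,-0.0001]] d=20mm rot=0 jaw 47.0
```

View pics/w25.png

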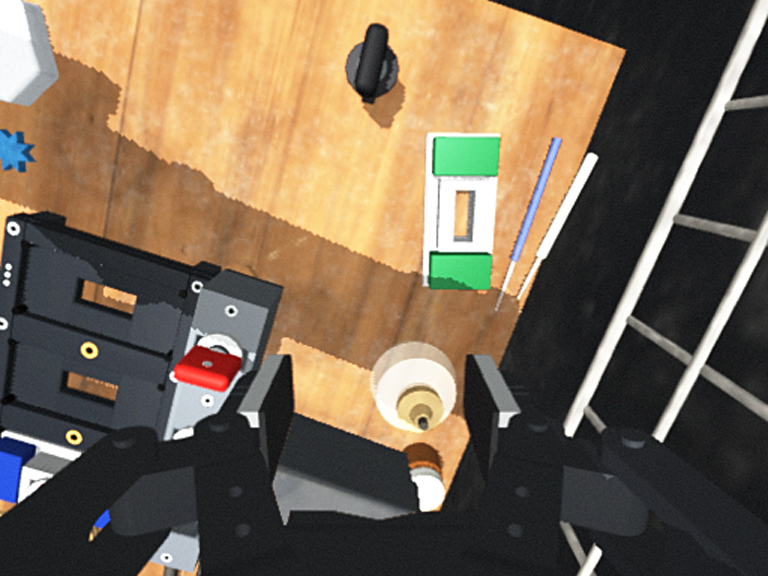

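Run:
```python
from h import *
c=dict(np.load("w25.npz")); w=cloud(c)
def t(u,v):
    p=w[int(v/1.5),int(u/1.5)]; print((u,v),np.round(p,3), "in jaw frame",np.round(downR(46.7).inv().apply(p-np.array([.5962,.3223,0]))[:2],3))
for u,v in ((415,360),(440,385),(420,415),(650,280),(600,390),(690,200),(620,350),(375,60),(550,200),(580,200),(640,100)): t(u,v)
plan([(0.5962,0.3223,0.09,46.7),(0.5962,0.3223,0.012,46.7)])
```

```text
(415, 360) [0.65  0.228 0.036] in jaw frame [-0.104 -0.032]
(440, 385) [0.675 0.23  0.042] in jaw frame [-0.12  -0.013]
(420, 415) [0.668 0.213 0.071] in jaw frame [-0.127 -0.03 ]
(650, 280) [0.666 0.368 0.123] in jaw frame [-0.019  0.081]
(600, 390) [0.698 0.312 0.124] in jaw frame [-0.082  0.062]
(690, 200) [0.644 0.404 0.125] in jaw frame [0.021 0.093]
(620, 350) [0.685 0.333 0.125] in jaw frame [-0.057  0.069]
(375, 60) [0.491 0.338 0.091] in jaw frame [ 0.088 -0.061]
(550, 200) [0.636 0.378 0.   ] in jaw frame [0.009 0.068]
(580, 200) [0.651 0.394 0.002] in jaw frame [0.009 0.089]
(640, 100) [0.615 0.454 0.031] in jaw frame [0.076 0.109]
now [0.5759 0.2605 0.2177] jaw 46.96 q7 0.47 F [-0.4 -0.5 -0.4] w 53.8 t 33.6
[[0.0682,0.1465,0.3198],[0.0005,-0.0001,0.0007]] d=143mm rot=0 jaw 46.7
[[0.0681,0.1459,0.5148],[0.0005,-0.0001,0.0007]] d=216mm rot=0 jaw 46.7
```

Emit:
play_rows(motion=[[[0.03, 0.07, 0.05], [0, 0, 0]], [[0.068, 0.146, 0.12], [0.0005, 0, 0.0007]], [[0.068, 0.146, 0.22], [0.0005, 0, 0.0007]], [[0.068, 0.146, 0.32], [0.0005, 0, 0.0007]], [[0.068, 0.146, 0.39], [0.0005, 0, 0.0007]], [[0.068, 0.146, 0.44], [0.0005, 0, 0.0007]], [[0.068, 0.146, 0.48], [0.0005, 0, 0.0007]], [[0.068, 0.146, 0.48], [0.0005, 0, 0.0007]]])

```text
t: 34.4
eef_pos: [0.5951, 0.3205, 0.0238]
tool_rot: [-0.001, 0.37, 0.929, -0.002]
contact_force: [-0.6, 0.1, 0.4]
gripper_width: 0.63
```

Run:
```python
from h import *
for i in range(4): c=cam("wrist")
save(c,"w26",s=1.5)
plan([(0.5962,0.3223,0.012,46.7)])
```

```text
now [0.5973 0.3224 0.0275] jaw 46.68 q7 0.48 F [-0.4  0.5  0.5] w 53.4 t 34.6
[[0.0018,-0.0023,0.0387],[0.0004,0.0000,-0.0001]] d=16mm rot=0 jaw 46.7
```

View pics/w26.png

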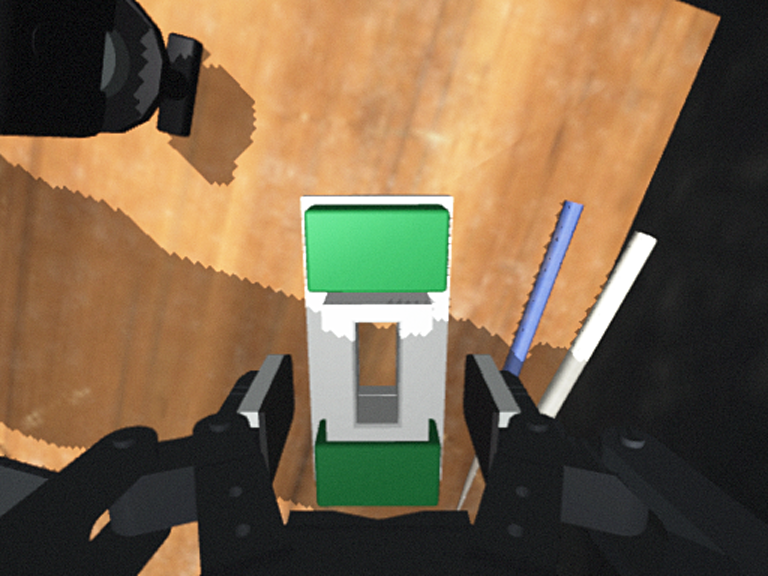

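Emit:
play_rows(motion=[[[0.001, -0.002, 0], [0, 0, 0]], [[0.001, -0.002, 0], [0, 0, 0]], [[0.001, -0.002, 0.012], [0, 0, 0]], [[0.001, -0.002, 0.026], [0, 0, 0]], [[0.001, -0.002, 0.038], [0, 0, 0]], [[0.001, -0.002, 0.038], [0, 0, 0]], [[0.001, -0.002, 0.038], [0, 0, 0]]], fingers=45)

```text
t: 35.3
eef_pos: [0.5964, 0.322, 0.0118]
tool_rot: [0.0, 0.369, 0.929, 0.001]
contact_force: [0.4, 0.1, -0.6]
gripper_width: 0.525
```

Emit:
play_rows(motion=[[[0, 0, 0], [0, 0, 0]], [[0, 0, 0], [0, 0, 0]], [[0, 0, 0], [0, 0, 0]], [[0, 0, 0], [0, 0, 0]], [[0, 0, 0], [0, 0, 0]], [[0, 0, 0], [0, 0, 0]]], fingers=0, grip_force=60)

```text
t: 35.9
eef_pos: [0.5968, 0.3222, 0.0123]
tool_rot: [0.001, 0.369, 0.929, 0.001]
contact_force: [0.2, 0.6, 4.7]
gripper_width: 0.38
```

Emit:
play_rows(motion=[[[0, 0, -0.03], [0, 0, 0]], [[0, 0, -0.08], [0, 0, 0]], [[0, 0, -0.16], [0, 0, 0]], [[0, 0, -0.25], [0, 0, 0]], [[0, 0, -0.34], [0, 0, 0]], [[0, 0, -0.36], [0, 0, 0]], [[0, 0, -0.36], [0, 0, 0]]])

```text
t: 36.6
eef_pos: [0.5969, 0.3222, 0.1577]
tool_rot: [0.001, 0.369, 0.929, 0.002]
contact_force: [-0.4, 0.0, -2.1]
gripper_width: 0.381
```

Run:
```python
from h import *
for i in range(4): c=cam("wrist")
save(c,"w27",s=1.5);np.savez("w27.npz",**c)
plan([(0.5016,0.0287,0.13,-61.9)])
```

```text
now [0.5951 0.3214 0.154 ] jaw 46.68 q7 0.43 F [ 0.5  0.1 -2.1] w 32.9 t 36.8
[[-0.3321,-0.6926,0.0607],[-0.0003,0.0002,0.3016]] d=308mm rot=109 jaw -61.9
```

View pics/w27.png

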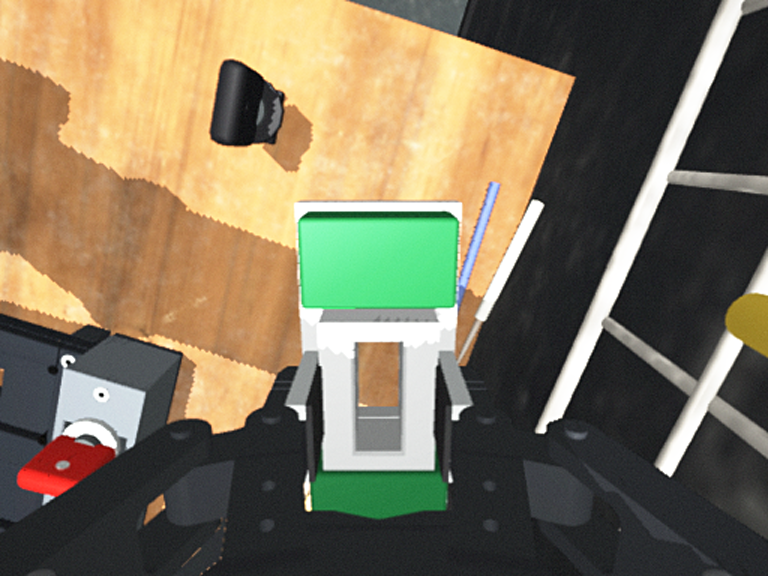

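Emit:
play_rows(motion=[[[-0.04, -0.08, 0], [0, 0, 0.015]], [[-0.09, -0.18, 0], [0, 0, 0.035]], [[-0.135, -0.28, 0], [0, 0, 0.058]], [[-0.18, -0.38, 0], [0, 0, 0.08]], [[-0.225, -0.47, 0], [0, 0, 0.103]], [[-0.27, -0.56, 0], [0, 0, 0.126]], [[-0.31, -0.64, 0], [0, 0, 0.149]], [[-0.332, -0.693, 0], [0, 0, 0.172]]])

```text
t: 37.6
eef_pos: [0.4996, 0.0254, 0.1534]
tool_rot: [-0.0, 0.797, 0.603, -0.002]
contact_force: [-0.1, -0.6, -2.2]
gripper_width: 0.382
```

Run:
```python
from h import *
plan([(0.5016,0.0287,0.12,-61.9)])
```

```text
now [0.4996 0.0254 0.1534] jaw -15.76 q7 -0.12 F [-0.1 -0.6 -2.2] w 32.7 t 37.6
[[0.0094,0.0028,0.0833],[-0.0003,0.0006,0.1282]] d=34mm rot=46 jaw -61.9
```

Emit:
play_rows(motion=[[[0.009, 0.003, 0.0], [0, 0, 0.022]], [[0.009, 0.003, 0.0], [0, 0, 0.044]], [[0.009, 0.003, 0.0], [0, 0, 0.066]], [[0.009, 0.003, 0.0], [0, 0, 0.088]], [[0.009, 0.003, 0.0], [0, 0, 0.11]], [[0.009, 0.003, 0.03], [0, 0, 0.128]], [[0.009, 0.003, 0.08], [0, 0, 0.128]], [[0.009, 0.003, 0.08], [0, 0, 0.128]]])

```text
t: 38.4
eef_pos: [0.4992, 0.0285, 0.1187]
tool_rot: [0.001, 0.97, 0.243, -0.005]
contact_force: [-0.6, -0.3, -2.2]
gripper_width: 0.378
```

Run:
```python
from h import *
for i in range(4): c=cam("wrist")
save(c,"w28",s=1.5);np.savez("w28.npz",**c)
plan([(0.5016,0.0287,0.08,-61.9),(0.5016,0.0287,0.045,-61.9)])
```

```text
now [0.5019 0.0283 0.1218] jaw -61.85 q7 -0.74 F [ 0.7 -0.1 -1.9] w 32.4 t 38.6
[[0.0002,-0.0013,0.1044],[0.0001,0.0006,0.0001]] d=42mm rot=0 jaw -61.9
[[0.0005,-0.0013,0.1919],[0.0001,0.0006,0.0001]] d=77mm rot=0 jaw -61.9
```

View pics/w28.png

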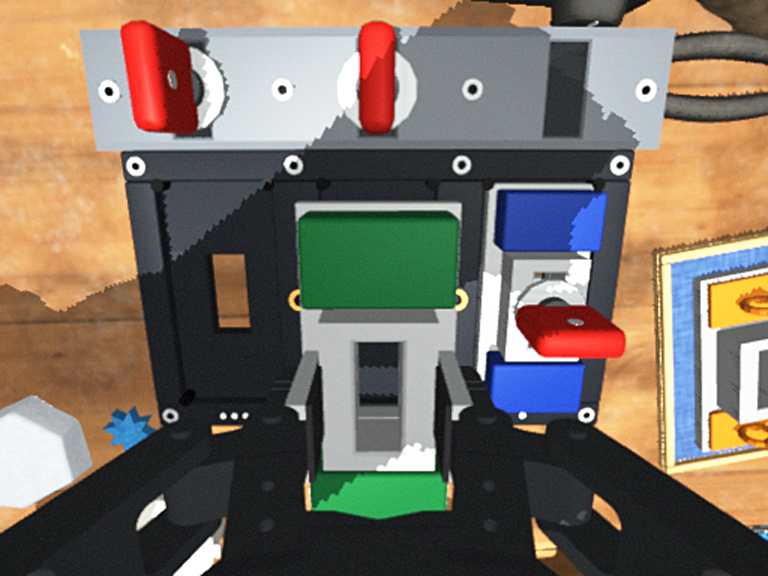

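Run:
```python
from h import *
c=dict(np.load("w28.npz")); w=cloud(c)
o=bot.get_obs(); t=toolR().inv().apply((w.reshape(-1,3)-o["eef_pos"])).reshape(w.shape)*1000
# points of gripper: above carrier, z_tool<0 , |x|<45
k=(w[...,2]>0.13)&(abs(t[...,0])<45)&(mask(c,"red")==0)
for a in range(-75,0,8):
    m=k&(t[...,2]>=a)&(t[...,2]<a+8)
    if m.sum(): print(a,m.sum(),"y",np.round(np.nanpercentile(t[...,1][m],[0.5,99.5]),1))
c=dict(np.load("w25.npz"));
```

```text
-75 6258 y [-56.7  56.5]
-67 4131 y [-53.7  53.2]
-59 7032 y [-50.5  50.1]
-51 1934 y [-47.3  47. ]
-43 1224 y [-33.6  32.4]
-35 756 y [-29.6  29.3]
-27 769 y [-29.9  29.3]
-19 12994 y [-26.7  26. ]
-11 419 y [-28.4  27.9]
```

Emit:
play_rows(motion=[[[0, 0, 0.06], [0, 0, 0]], [[0, 0, 0.11], [0, 0, 0]], [[0, 0, 0.14], [0, 0, 0]], [[0, 0, 0.155], [0, 0, 0]], [[0, 0, 0.155], [0, 0, 0]], [[0, 0, 0.155], [0, 0, 0]]])

```text
t: 39.2
eef_pos: [0.5023, 0.0281, 0.0604]
tool_rot: [0.001, 0.97, 0.243, -0.001]
contact_force: [0.5, -0.3, -2.1]
gripper_width: 0.376
```

Run:
```python
from h import *
for i in range(4): c=cam("wrist")
save(c,"w29",s=1.5);np.savez("w29.npz",**c)
plan([(0.5018,0.0285,0.0435,-61.9)])
```

```text
now [0.5021 0.0283 0.0603] jaw -61.84 q7 -0.64 F [ 1.5  0.8 -2.7] w 32.1 t 39.4
[[-0.0003,-0.0009,0.0420],[0.0001,0.0005,0.0002]] d=17mm rot=0 jaw -61.9
```

View pics/w29.png

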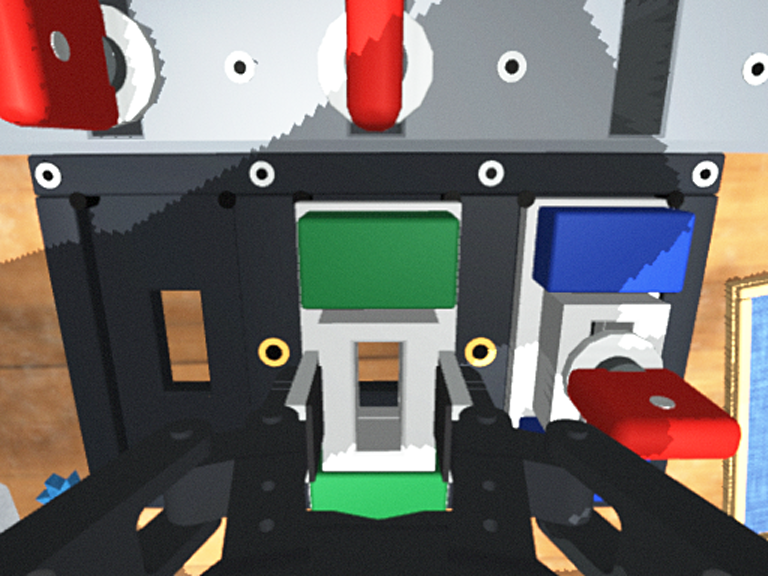

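Emit:
play_rows(motion=[[[-0.0005, -0.0005, 0.008], [0, 0, 0]], [[-0.0005, -0.0005, 0.016], [0, 0, 0]], [[-0.0005, -0.0005, 0.024], [0, 0, 0]], [[-0.0005, -0.0005, 0.032], [0, 0, 0]], [[-0.0005, -0.0005, 0.038], [0, 0, 0]], [[-0.0005, -0.0005, 0.042], [0, 0, 0]], [[-0.0005, -0.0005, 0.044], [0, 0, 0]], [[-0.0005, -0.0005, 0.045], [0, 0, 0]]])

```text
t: 40.2
eef_pos: [0.5017, 0.0283, 0.0423]
tool_rot: [0.001, 0.97, 0.243, -0.001]
contact_force: [-0.8, -0.7, -0.5]
gripper_width: 0.383
```

Run:
```python
from h import *
for i in range(2): c=cam("wrist")
save(c,"w30",s=1.5)
plan([(0.5018,0.0285,0.0425,-61.9)])
```

```text
now [0.5018 0.0283 0.0424] jaw -61.84 q7 -0.62 F [ 0.   0.8 -1.7] w 32.8 t 40.3
[[0.0002,-0.0005,-0.0003],[0.0001,0.0005,0.0002]] d=0mm rot=0 jaw -61.9
```

View pics/w30.png

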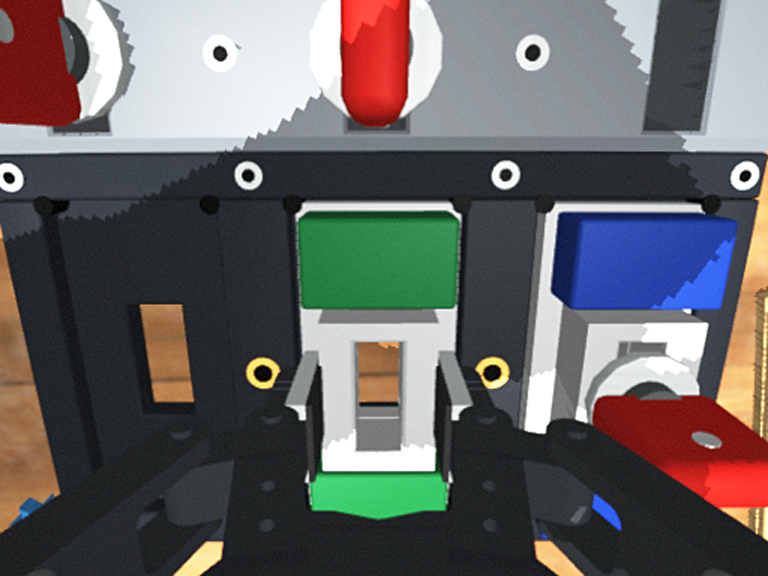

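In the pocket. Press 0.8 mm, then open only slightly and lift.

Emit:
play_rows(motion=[[[0, 0, 0.002], [0, 0, 0]], [[0, 0, 0.002], [0, 0, 0]], [[0, 0, 0.002], [0, 0, 0]]])

```text
t: 40.6
eef_pos: [0.5019, 0.0283, 0.0422]
tool_rot: [0.0, 0.97, 0.243, -0.001]
contact_force: [-3.9, 0.0, 8.7]
gripper_width: 0.383
```

Emit:
play_rows(motion=[[[0, 0, 0], [0, 0, 0]], [[0, 0, 0], [0, 0, 0]], [[0, 0, -0.01], [0, 0, 0]], [[0, 0, -0.05], [0, 0, 0]], [[0, 0, -0.12], [0, 0, 0]], [[0, 0, -0.22], [0, 0, 0]], [[0, 0, -0.32], [0, 0, 0]], [[0, 0, -0.36], [0, 0, 0]]], fingers=39)

```text
t: 41.4
eef_pos: [0.5038, 0.028, 0.1895]
tool_rot: [0.0, 0.97, 0.243, 0.001]
contact_force: [0.7, -0.2, 0.5]
gripper_width: 0.459
```

Run:
```python
from h import *
for i in range(4): c=cam("wrist")
save(c,"w31",s=1.5);np.savez("w31.npz",**c)
carrier(c,"green",0.03); carrier(c,"blue",0.03)
wings(c)
plan([(0.5835,0.0725,0.16,-61.9),(0.5835,0.0725,0.0945,-61.9)])
```

```text
green wax [0.537  0.0475] [ 42.7  25.5 -61.9] z 0.0563 1563
green wax [0.467  0.0096] [ 43.4  26.3 -61.8] z 0.0563 1289
green all [0.5019 0.0283] [105.5  43.4  28.2]
green boss [0.502  0.0283] [48.4 34.  28.7]
blue wax [ 0.5728 -0.019 ] [ 44.5  25.4 -61.7] z 0.0562 1612
blue wax [ 0.5025 -0.0568] [ 43.4  26.  -61.8] z 0.0562 1267
blue all [ 0.5374 -0.0379] [105.6  44.5  28.2]
blue boss [ 0.5372 -0.0381] [48.6 35.  28.2]
wing [146.0, 68.0] [0.5482 0.1394] [33.2 11.1 29.7] z 0.0966 mean [0.5486 0.1388]
wing [251.0, 67.0] [0.5829 0.0729] [33.1 11.1 28.5] z 0.0968 mean [0.5832 0.0728]
wing [349.0, 193.0] [ 0.5381 -0.0378] [ 34.   11.2 -62.2] z 0.0985 mean [ 0.5383 -0.0364]
now [0.502  0.0288 0.186 ] jaw -61.82 q7 -0.83 F [-1.3  0.3  0.1] w 39.0 t 41.6
[[0.2313,-0.0000,0.0646],[-0.0001,0.0003,0.0002]] d=96mm rot=0 jaw -61.9
[[0.2316,0.0001,0.2283],[-0.0001,0.0003,0.0002]] d=130mm rot=0 jaw -61.9
```

View pics/w31.png

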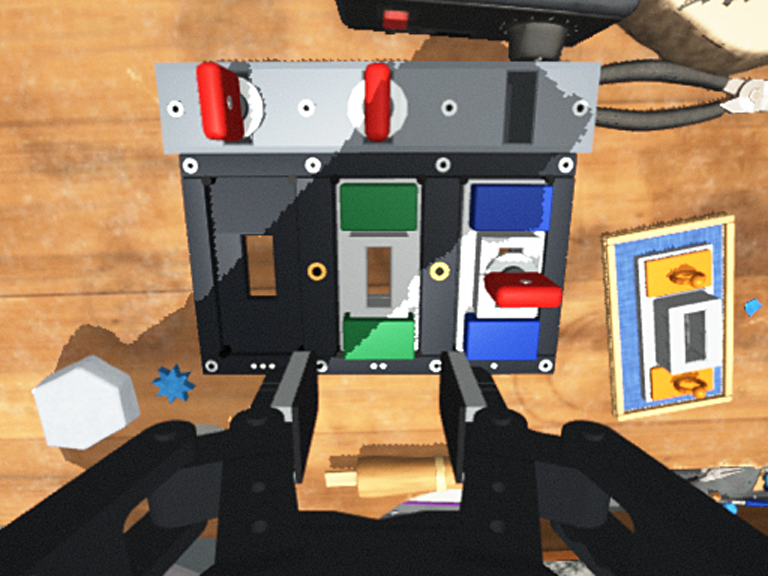

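Emit:
play_rows(motion=[[[0.1, 0, 0], [0, 0, 0]], [[0.18, 0, 0], [0, 0, 0]], [[0.231, 0, 0.05], [0, 0, 0]], [[0.231, 0, 0.13], [0, 0, 0]], [[0.231, 0, 0.2], [0, 0, 0]], [[0.231, 0, 0.23], [0, 0, 0]], [[0.231, 0, 0.23], [0, 0, 0]], [[0.231, 0, 0.23], [0, 0, 0]]], fingers=34)

```text
t: 42.4
eef_pos: [0.5834, 0.0719, 0.0941]
tool_rot: [0.0, 0.97, 0.243, -0.001]
contact_force: [1.4, -0.8, 0.2]
gripper_width: 0.395
```

Run:
```python
from h import *
for i in range(4): c=cam("wrist")
save(c,"w32",s=1.5)
plan([(0.5833,0.0727,0.0715,-61.9)])
```

```text
now [0.584  0.0725 0.095 ] jaw -61.82 q7 -0.75 F [-0.3  0.4 -0.6] w 34.0 t 42.6
[[-0.0014,-0.0012,0.0588],[-0.0001,-0.0000,0.0002]] d=24mm rot=0 jaw -61.9
```

View pics/w32.png

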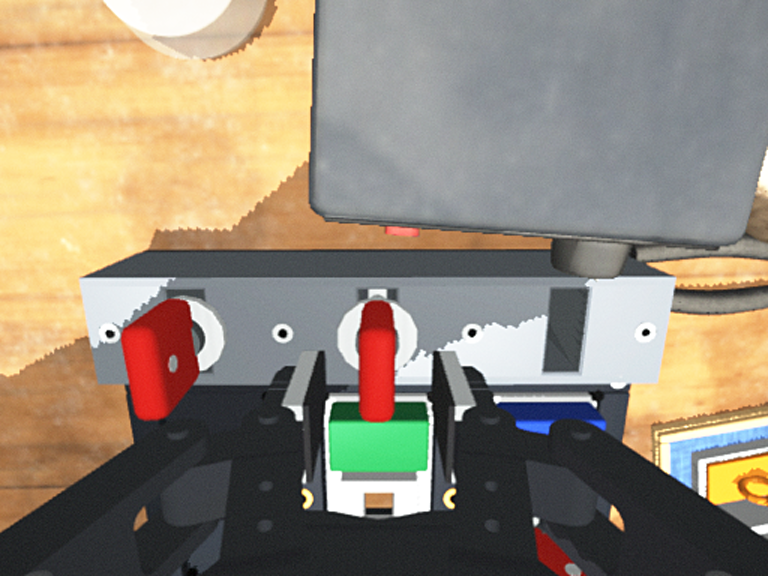

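Emit:
play_rows(motion=[[[-0.001, 0, 0.02], [0, 0, 0]], [[-0.001, 0, 0.04], [0, 0, 0]], [[-0.001, 0, 0.054], [0, 0, 0]], [[-0.001, 0, 0.059], [0, 0, 0]], [[-0.001, 0, 0.059], [0, 0, 0]], [[-0.001, 0, 0.059], [0, 0, 0]]])

```text
t: 43.2
eef_pos: [0.5837, 0.0722, 0.0714]
tool_rot: [-0.0, 0.97, 0.243, -0.0]
contact_force: [0.3, -0.2, -0.7]
gripper_width: 0.398
```

Emit:
play_rows(motion=[[[0, 0, 0], [0, 0, 0]], [[0, 0, 0], [0, 0, 0]], [[0, 0, 0], [0, 0, 0]], [[0, 0, 0], [0, 0, 0]], [[0, 0, 0], [0, 0, 0]], [[0, 0, 0], [0, 0, 0]]], fingers=0, grip_force=40)

```text
t: 43.8
eef_pos: [0.584, 0.0721, 0.0717]
tool_rot: [-0.0, 0.97, 0.243, 0.0]
contact_force: [-0.8, -0.3, 3.2]
gripper_width: 0.133
```

Emit:
play_rows(motion=[[[0, 0, -0.03], [0, 0, 0]], [[0, 0, -0.08], [0, 0, 0]], [[0, 0, -0.15], [0, 0, 0]], [[0, 0, -0.24], [0, 0, 0]], [[-0.08, 0, -0.25], [0, 0, 0]], [[-0.16, 0, -0.25], [0, 0, 0]], [[-0.23, 0, -0.25], [0, 0, 0]], [[-0.23, 0, -0.25], [0, 0, 0]]])

```text
t: 44.6
eef_pos: [0.499, 0.0266, 0.1717]
tool_rot: [-0.001, 0.97, 0.241, -0.001]
contact_force: [0.8, -0.8, -0.5]
gripper_width: 0.133
```

Run:
```python
from h import *
for i in range(4): c=cam("wrist")
save(c,"w33",s=1.5)
plan([(0.502,0.0284,0.138,-61.9)])
```

```text
now [0.5037 0.0294 0.172 ] jaw -61.78 q7 -0.81 F [ 0.1  0.3 -1.1] w 11.3 t 44.8
[[-0.0050,0.0001,0.0851],[0.0000,-0.0002,0.0003]] d=34mm rot=0 jaw -61.9
```

View pics/w33.png

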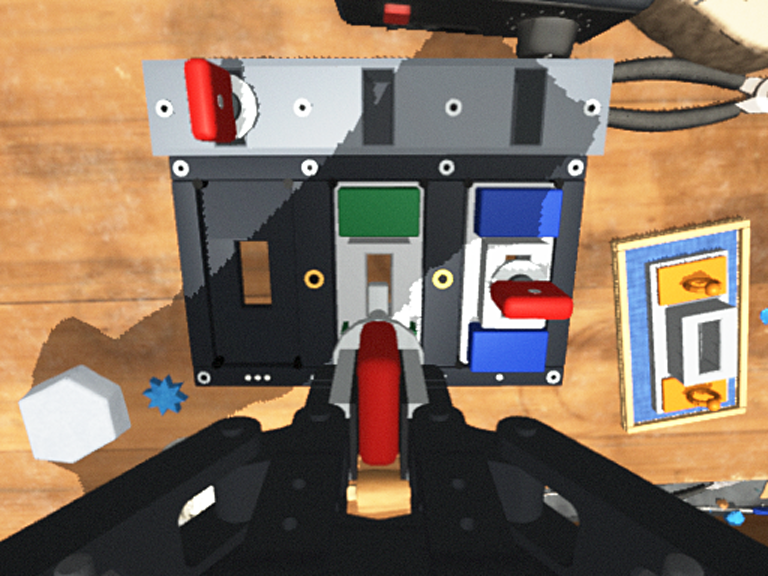

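Emit:
play_rows(motion=[[[-0.005, 0, 0.03], [0, 0, 0]], [[-0.005, 0, 0.06], [0, 0, 0]], [[-0.005, 0, 0.085], [0, 0, 0]], [[-0.005, 0, 0.085], [0, 0, 0]], [[-0.005, 0, 0.085], [0, 0, 0]]])

```text
t: 45.3
eef_pos: [0.5018, 0.0281, 0.1376]
tool_rot: [0.0, 0.97, 0.244, 0.0]
contact_force: [0.7, -0.1, -0.9]
gripper_width: 0.133
```

Run:
```python
from h import *
for i in range(4): c=cam("wrist")
save(c,"w34",(150,130,350,280),4)
plan([(0.502,0.0284,0.0745,-61.9)])
```

```text
now [0.5023 0.0284 0.1384] jaw -61.79 q7 -0.75 F [ 0.7 -0.2 -0.9] w 11.6 t 45.5
[[-0.0010,-0.0004,0.1597],[0.0000,-0.0004,0.0003]] d=64mm rot=0 jaw -61.9
```

View pics/w34.png

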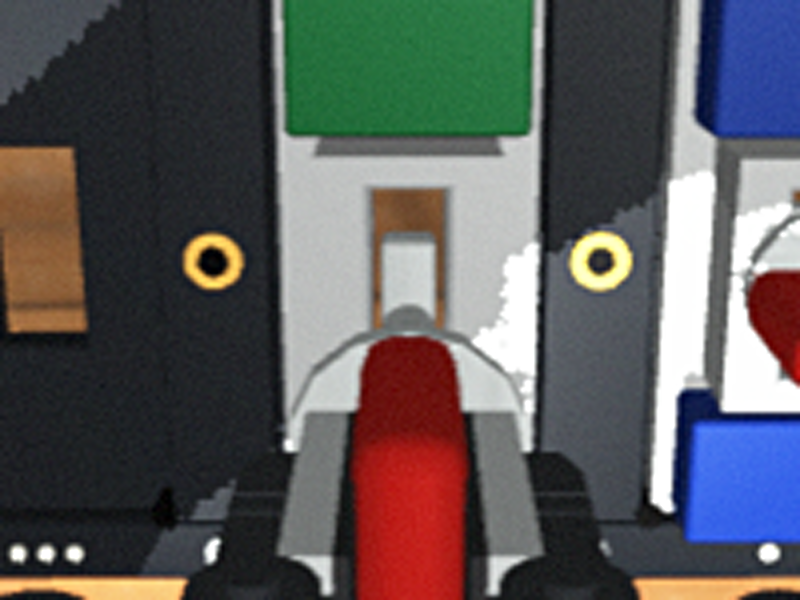

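Head centred in the slot, as before. Insert.

Emit:
play_rows(motion=[[[-0.001, 0, 0.02], [0, 0, 0]], [[-0.001, 0, 0.04], [0, 0, 0]], [[-0.001, 0, 0.06], [0, 0, 0]], [[-0.001, 0, 0.08], [0, 0, 0]], [[-0.001, 0, 0.1], [0, 0, 0]], [[-0.001, 0, 0.12], [0, 0, 0]], [[-0.001, 0, 0.14], [0, 0, 0]], [[-0.001, 0, 0.155], [0, 0, 0]]])

```text
t: 46.3
eef_pos: [0.5019, 0.0282, 0.0756]
tool_rot: [-0.0, 0.97, 0.244, 0.001]
contact_force: [-0.5, -0.5, -0.4]
gripper_width: 0.132
```

Emit:
play_rows(motion=[[[0, 0, 0.002], [0, 0, 0]], [[0, 0, 0.004], [0, 0, 0]], [[0, 0, 0.004], [0, 0, 0]], [[0, 0, 0.004], [0, 0, 0]]])

```text
t: 46.7
eef_pos: [0.5022, 0.0282, 0.0742]
tool_rot: [-0.0, 0.97, 0.244, 0.001]
contact_force: [0.3, 0.7, -0.7]
gripper_width: 0.13
```

Run:
```python
from h import *
plan([(0.502,0.0284,0.0738,28.2,1)])
```

```text
now [0.5022 0.0282 0.0742] jaw -61.79 q7 -0.65 F [ 0.3  0.7 -0.7] w 11.1 t 46.7
[[-0.0002,-0.0005,0.0011],[0.0003,-0.0002,-0.2500]] d=0mm rot=90 jaw 28.2
```

Emit:
play_rows(motion=[[[0, 0, 0.001], [0, 0, -0.02]], [[0, 0, 0.001], [0, 0, -0.04]], [[0, 0, 0.001], [0, 0, -0.06]], [[0, 0, 0.001], [0, 0, -0.08]], [[0, 0, 0.001], [0, 0, -0.1]], [[0, 0, 0.001], [0, 0, -0.12]], [[0, 0, 0.001], [0, 0, -0.14]], [[0, 0, 0.001], [0, 0, -0.14]]])

```text
t: 47.5
eef_pos: [0.5024, 0.0281, 0.0742]
tool_rot: [0.0, 0.774, 0.634, 0.002]
contact_force: [-0.4, 0.0, -0.6]
gripper_width: 0.134
```

Run:
```python
from h import *
plan([(0.502,0.0284,0.0738,28.2,1)]); print(bot.get_obs()["torque"])
```

```text
now [0.5024 0.0281 0.0742] jaw -11.35 q7 0.03 F [-0.4  0.  -0.6] w 11.4 t 47.5
[[0.0004,-0.0011,0.0011],[0.0005,-0.0002,-0.1099]] d=1mm rot=40 jaw 28.2
[ 0.06081428  0.022609   -0.02030833]
```

Emit:
play_rows(motion=[[[0, -0.001, 0], [0, 0, -0.02]], [[0, -0.001, 0], [0, 0, -0.04]], [[0, -0.001, 0], [0, 0, -0.06]], [[0, -0.001, 0], [0, 0, -0.08]], [[0, -0.001, 0], [0, 0, -0.1]], [[0, -0.001, 0], [0, 0, -0.11]], [[0, -0.001, 0.002], [0, 0, -0.11]], [[0, -0.001, 0.002], [0, 0, -0.11]]])

```text
t: 48.3
eef_pos: [0.5022, 0.0281, 0.0736]
tool_rot: [0.001, 0.515, 0.857, 0.001]
contact_force: [-0.4, -1.0, 1.6]
gripper_width: 0.133
```

Run:
```python
from h import *
for i in range(2): c=cam("wrist")
save(c,"w35",s=1.5)
plan([(0.502,0.0284,0.0735,28.2,1)]); print(bot.get_obs()["torque"])
```

```text
now [0.5022 0.0281 0.0736] jaw 28.11 q7 0.58 F [-0.5 -0.2  1.8] w 11.9 t 48.4
[[0.0009,-0.0002,0.0002],[0.0006,0.0001,-0.0003]] d=0mm rot=0 jaw 28.2
[-0.07955136  0.0828032  -0.03671954]
```

View pics/w35.png

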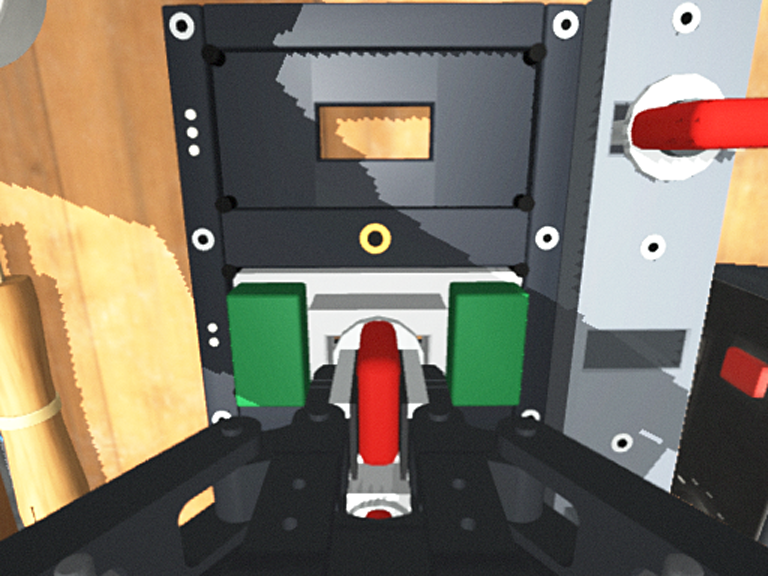

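Emit:
play_rows(motion=[[[0, 0, 0], [0, 0, 0]], [[0, 0, 0], [0, 0, 0]], [[0, 0, 0], [0, 0, 0]], [[0, 0, -0.05], [0, 0, 0]], [[0, 0, -0.14], [0, 0, 0]], [[0, 0, -0.25], [0, 0, 0]], [[0, 0, -0.37], [0, 0, 0]], [[0, 0, -0.45], [0, 0, 0]]], fingers=34)

```text
t: 49.2
eef_pos: [0.5024, 0.0277, 0.2567]
tool_rot: [0.002, 0.515, 0.857, 0.003]
contact_force: [0.7, 1.1, -0.3]
gripper_width: 0.396
```

Run:
```python
from h import *
for i in range(4): c=cam("wrist")
save(c,"w36",s=1.5)
wings(c);carrier(c,"blue",0.03);carrier(c,"green",0.03)
d=cam("side"); save(d,"s36",s=1.5); e=cam("scene"); save(e,"c36",s=1.5)
for n,x in (("w",c),("side",d),("scene",e)):
    for s,ce,p in blobs(x,"purple",15): print(n,"purple",s,np.round(np.median(p,0),3))
for s,ce,p in blobs(d,"orange",20): print("orange",ce,np.round(np.median(p,0),3),p[:,2].max())
plan([(.5,0,.3,28)])
```

```text
wing [350.0, 92.0] [0.5469 0.1397] [33.2 11.  31.2] z 0.0967 mean [0.5465 0.1394]
wing [250.0, 174.0] [0.5017 0.028 ] [ 33.8  10.6 -61.8] z 0.0987 mean [0.5016 0.0293]
wing [250.0, 244.0] [ 0.5372 -0.0375] [ 32.2  10.4 -62.2] z 0.0985 mean [ 0.5365 -0.0364]
blue wax [ 0.5018 -0.0563] [ 43.6  25.6 -63.5] z 0.0561 621
blue wax [ 0.5726 -0.0185] [ 43.8  25.5 -60.8] z 0.0561 704
blue all [ 0.5372 -0.0376] [105.9  43.8  28.2]
blue boss [ 0.5374 -0.0375] [48.1 34.1 27.6]
green wax [0.4667 0.0099] [ 44.5  25.9 -61.8] z 0.0563 943
green wax [0.5369 0.0481] [ 43.3  25.8 -61.8] z 0.0562 963
green all [0.5017 0.029 ] [106.1  44.4  28.6]
green boss [0.502  0.0289] [47.7 34.3 28.2]
w purple [42, 147, 9, 49, 118] [ 0.157 -0.241 -0.268]
orange [325.0, 242.0] [ 0.593 -0.151  0.019] 0.03986275021592789
orange [319.0, 268.0] [ 0.527 -0.205  0.018] 0.03848881556682404
now [0.5007 0.0279 0.2524] jaw 28.11 q7 0.41 F [ 0.6 -1.1  0.5] w 34.1 t 49.5
[[-0.0607,-0.0343,-0.1191],[0.0002,-0.0000,0.0003]] d=55mm rot=0 jaw 28.0
```

View pics/w36.png

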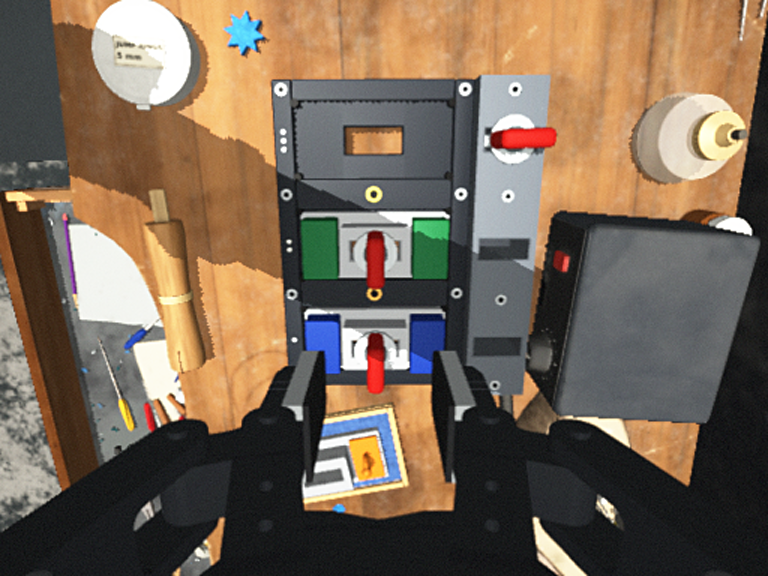

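View pics/s36.png

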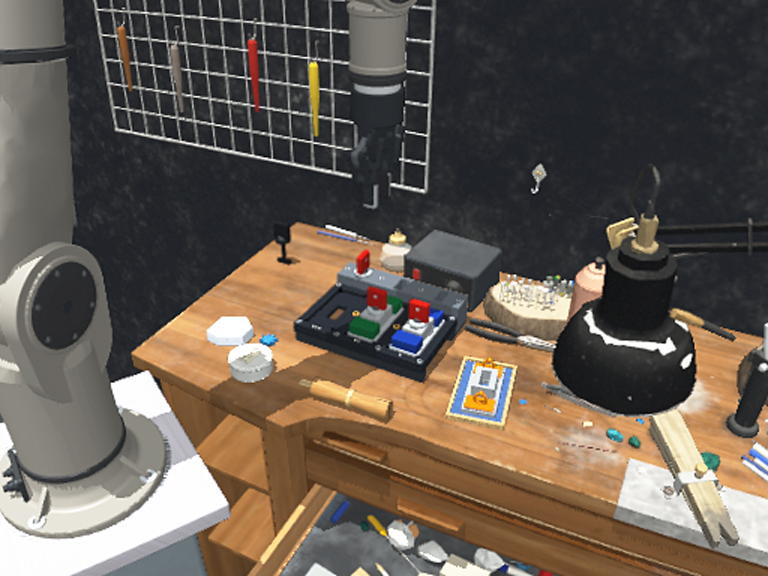

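View pics/c36.png

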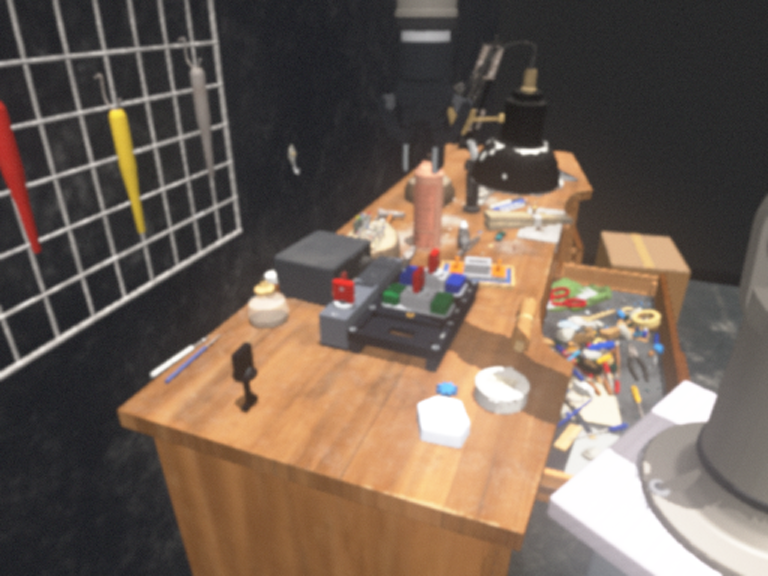

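The pictures show both new carriers locked, with their wings square across the slots. The third key is still in dock 2, the finished carrier is flat in the tray, and the lamp, can and black look-alike are still upright. Handing in.

Run:
```python
from h import *
print(bot.hand_in())
```

```text
the job is handed in; nothing more can be done
None
```

I've changed over the pallet and handed the job in at about 49.5 s of the 210 s allowed. The hand-in gives no verdict.

- **Finished carrier:** I turned key_1 in line with the slot, drew it and parked it in dock 1. I then lifted the gold-ring carrier out and laid it flat in the blue-lined tray.
- **New carriers:** Only blue and green were there; I found no purple carrier in any camera view. Blue is in pocket 0, locked with key_0, and green is in pocket 1, locked with key_1. The task gave no colour for each pocket, so this pairing was my choice. Pocket 2 is empty.
- **Spare key:** key_2 was never moved and still hangs in dock 2.

**Last checks:**
- **Seating:** The wax tops measured 56.1–56.3 mm above the bench, against 56 mm for a carrier fully home. Carrier angles were within half a degree of the pallet's.
- **Locking:** The key wing tops measured 98.5 and 98.7 mm, against 99 mm with the flange on the boss. Both wings stand within about a degree of square across the slot.
- **Surroundings:** The lamp, the spray can and the black look-alike key are still standing, and I saw neither new carrier get knocked aside. The wrist force read at most about 10 N at the end of any move.

No check failed. The only disagreement was up to about 1 mm in carrier positions between camera views, within the 2 mm calibration.

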